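# Lift a biscuit off a baking sheet with a turner

### The arm

A 6-joint arm with a two-finger parallel gripper is mounted at the origin on a cart in front of the work surface, level with it; the furniture and walls round the work are solid. World frame = base frame: x ahead of the robot, y to its left, z up, the work surface at z = 0. Lengths are in m, angles in degrees, forces in N, time in s.
With the tool pointing down it reaches from about 0.25 to 0.725 m from the base axis. Payload 9.7 kg.
Tool frame: the origin (TCP) lies on the centre line of the jaws, within the pads' length; the fingertips stand tip_extent ahead of it and the grasp point (between the pads) lies 3 mm ahead of it (tip_extent is the distance from the TCP to the fingertips, in m); z points along the fingers, y is the line along which they close (so a half turn about z gives the same grasp; the last joint's range is limited). The gripper opens to 85 mm and grips with 20 to 120 N. Pads are 22 mm wide; open, the fingers measure 114 mm over their backs; the gripper's body (76 mm by 85 mm) begins 54 mm behind the grasp point. The pads swing forward as they close: fully open they stand 13 mm farther back than shut.
Start: joints at [65.203, 4.979, 10.078, 95.1, 0, 90], TCP at [0.231, 0.499, 0.228] pointing down, gripper open.
Joint ranges: [-179.16, 179.16], [-48.56, 103.87], [-65.8, 70.77], [-126.05, 130.52], [-82.76, 87.17], [-180, 180]. Speed limits (degrees/s): [127.2, 127.2, 147.25, 180, 180, 180].

### API

Orientations are given as [roll, pitch, yaw] about the fixed x, y, z axes, in that order (R = Rz(yaw) Ry(pitch) Rx(roll)).
In Python, from workcell import * gives the robot as it stands.
- The arm moves only by the tool servo_tool, never from a script. Its argument "rows" is a list of rows, each an object with "offset": the shift along the tool's x, y, z as a fraction of full scale, a list of three; "yaw": the turn about the tool's z as a fraction of full scale; "claw": the closure, from 0 (fully open) to 1 (shut). A call has 1 to 12 rows; each row is the pose to reach, as a shift and turn from the pose commanded when the call began, along the tool's axes at that moment, turning the shorter way round; what a row does not reach only later rows make up. Full scale, the value 1, is 0.1 m for a shift and pi rad for a turn. A row lasts 1/8 s, in which the tool goes at most 62.5 mm and 10.7 degrees, less where a joint would pass 70% of its speed; a pose out of reach is approached as far as the arm can. A call with a number of a shift or a turn outside -1 to 1 is refused whole. A call with a gripper value outside its range is refused whole. The fingers move at their own pace and stop on an object; "squeeze" is the grip in N (left out, the last holds). Time passes only in rows, so rows that repeat a pose let the fingers close. It gives the time, the measured TCP pose, the force, the opening and the grip force at its end, in the units of the state.
- get_obs(): the state, without advancing time (a new reading comes with each control period).
- camera(name): name is "side" or "top" or "wrist"; returns (picture, depth): 400x640x3 uint8, red, green, blue; 400x640 float32, m along the optical axis (not along the pixel's ray), 0 where there is no reading.
- camera_info(name): a dict with "fx", "fy", "cx", "cy" (pixels), "cam_to_world" (4x4, takes a point from camera to world coordinates); the wrist camera has in their place "hand_eye" (4x4, takes a point from camera to tool coordinates, whose origin is the TCP and whose axes are the flange's). Camera axes: x right, y up, looking along -z (the intrinsics and any distortion apply to the point x, -y, -z); pixel columns grow to the right and rows downward; lengths in m; the calibration is good to about 2 mm. The wrist camera is an equidistant fisheye: a pixel r from the principal point sees the ray r / f radians off the axis. A picture is of the moment at which its call begins: read the wrist's pose just before it. camera_info takes no time and is no camera call.
- job_done(): hands the job in; it is judged then, once.
The state is a dict: "time": time; "q": joint angles; "qd": joint speeds; "joint_efforts": joint torques, N m; "ee_pos": TCP position; "tcp_rot": TCP orientation; "wrist_force": force on the tool from outside, world axes, zero at the start; "torque": the same for the moment, N m; "opening": finger opening in m; "grasp_force": force on a finger pad.
Only numpy, scipy, OpenCV 4.12 (cv2) and the standard library are available. Lean on these libraries where they do the work, as an engineer would, in place of code of your own. Each camera call takes 0.05 s, during which the arm holds its last target. There are 200 camera calls.

### The job

Pick up the turner and slide its blade under the big round biscuit on the baking sheet, backing the biscuit against the sheet's stop bar; feel for where that is, pressing gently so as not to crush the biscuit or gouge the sheet. Lift the biscuit on the blade and lay it gently, same side up, flat and wholly on the wire cooling rack, then put the turner back upright with its blade flat on the chopping board. Never touch the biscuit with the gripper, do not drop it, and leave the blue cup, salt shaker and pepper mill alone.

Things in the scene. Friction and masses are not known exactly. Their poses are not given: they have to be found in the camera images.
- turner: kitchen turner, 205 mm long, 0.17 kg, standing on its blade. Origin: centre of the blade's underside; +x to its front edge, z up. Flat steel blade 85 (x) by 80 (y) mm, 2 mm thick; a neck of two rods rises from its rear to a level black handle, a bar 16 mm wide (y), 22 high, from x = -72 to -162 mm, its middle at z = 55
- turner_grip (a point): a good place to grip the turner's handle, at the middle of its section (x = -95, z = +55 mm in the turner's frame), 22 mm from its front end; same axes as the turner
- turner_tip (a point): middle of the front edge of the turner's blade, at its underside (x = +42.5 mm in the turner's frame)
- biscuit: round hard oat biscuit, light brown, 100 mm across, 14 thick, about 0.09 kg, slippery; the lowest 4 mm of its edge is bevelled inward at 45 degrees, so a thin blade that rides on the sheet gets under it. Origin: centre of its underside; +z up through the top, which has six small dark dots
- sheet: dark steel baking sheet, 270 (x) by 170 (y) mm, fixed. Origin: under its centre at worktop level; +x to its far end. Flat top at z = 6 mm; near end (-x) open; side rims 5 mm thick, 6 mm above the top. A stop bar 8 mm thick, 12 mm above the top, is clamped across it behind the biscuit; its near face is anywhere from x = 42 to 122 mm, not reported
- cooling_rack: wire cooling rack, 213 (x) by 203 (y) mm, lying flat on the worktop, its top 4 mm above its origin (centre of its underside), fixed; acts as a flat plate
- board: wooden chopping board, 150 (x) by 230 (y) mm, 21 mm thick, fixed; the turner starts on it. Origin: centre of its underside
- blue_cup: small light blue cup, 63x87x51 mm, bystander; origin at the centre of its underside
- salt_shaker: salt shaker, 44 mm across, 90 mm high, bystander; origin at the centre of its underside
- pepper_mill: dark wooden pepper mill, 58 mm across, 160 mm high, bystander; origin at the centre of its underside
There are look-alikes about, which are no part of the job. There is more than one size of the biscuit; the job needs the middle-sized. Of the things shaped like the turner, the bare steel one is meant.

How it is judged:
By the outcome, as a careful person would: the job done as asked, in the order asked, and still so for the second after the job is handed in, with the robot touching nothing.
It also fails if it takes over 72 s, if anything falls off the work surface, if the arm or the gripper's body presses on something with over 40 N, if the wrist force passes 120 N, or if a joint passes its speed limit or range.

## Working session

There is one attempt and no reset: what is moved stays moved. The work goes in short steps, Python scripts to look and compute and a tool call to move; the robot and the scene stay as the last step left them, time stands still between calls to the robot, and variables do not carry over. Pictures are saved under pics/ and viewed, at most 10 in all, crops included, and the job is handed in when it is done.

Besides the shell and the picture viewer there is one more tool, called as a command line: name --argument value ..., lists and objects as JSON in quotes. servo_tool: Moves the arm, as the interface text tells. Its arguments: {"type":"object","properties":{"rows":{"type":"array"},"squeeze":{"type":"number"}},"required":["rows"]}

```bash
ls; mkdir -p pics; python3 - <<'E'
from workcell import *
import cv2, numpy as np
o=get_obs(); print(o)
for n in ("top","side"):
    im,d=camera(n); cv2.imwrite(f"pics/{n}0.png",im[:,:,::-1]); np.savez(f"{n}0.npz",im=im,d=d)
    print(n,camera_info(n))
print(camera_info("wrist"))
E
```

```text
pics
{'time': 0.0, 'q': array([ 6.52022239e+01,  5.00946123e+00,  1.00345908e+01,  9.50981211e+01,
       -1.89311230e-03,  8.99998667e+01]), 'qd': array([-0.00924921,  0.02439117, -0.03588056,  0.03327194,  0.01370833,
        0.03602037]), 'joint_efforts': array([ 2.96761784e-03, -5.20387423e+01,  4.64800680e+01,  1.62553391e-02,
        1.04198332e-04, -4.14108342e-06]), 'ee_pos': array([0.23059385, 0.49907896, 0.22710001]), 'tcp_rot': array([-1.79927008e+02,  1.89294091e-03,  1.55202360e+02]), 'wrist_force': array([-0.00237899, -0.24963368, -0.43415495]), 'torque': array([-0.01787711,  0.02013702, -0.02692568]), 'grasp_force': 0.0, 'opening': 0.0853935025106494}
top {'fx': 493.5014888159592, 'fy': 493.5014888159592, 'cx': 318.5791775114069, 'cy': 203.30286505656173, 'cam_to_world': array([[ 0.44742414,  0.70055449, -0.55590921, -0.49294134],
       [-0.8942914 ,  0.34533907, -0.28457655, -0.70651746],
       [-0.00738421,  0.62447125,  0.78101289,  1.61590124],
       [ 0.        ,  0.        ,  0.        ,  1.        ]])}
side {'fx': 378.1568086865978, 'fy': 378.1568086865978, 'cx': 327.87536020184797, 'cy': 195.5897878807849, 'cam_to_world': array([[ 0.83582125,  0.34484159, -0.4271851 , -0.0852645 ],
       [-0.54884324,  0.5435408 , -0.63508621, -1.15207856],
       [ 0.01318839,  0.76527621,  0.64356693,  1.09339601],
       [ 0.        ,  0.        ,  0.        ,  1.        ]])}
{'fx': 309.70691628693146, 'fy': 309.70691628693146, 'cx': 323.4242195318197, 'cy': 198.1840873191439, 'hand_eye': array([[ 4.11419941e-04,  9.53650281e-01,  3.00916886e-01,
         7.70624507e-02],
       [ 9.99999442e-01, -6.85251528e-04,  8.04443392e-04,
         8.89432046e-05],
       [ 9.73361423e-04,  3.00916387e-01, -9.53650030e-01,
        -1.46299347e-01],
       [ 0.00000000e+00,  0.00000000e+00,  0.00000000e+00,
         1.00000000e+00]])}
```

View pics/top0.png

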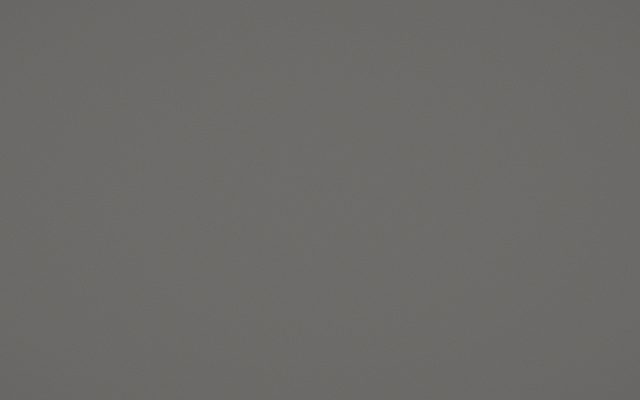

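View pics/side0.png

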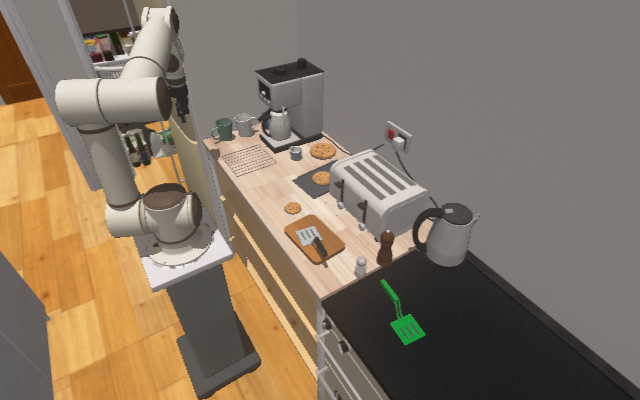

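The top view is blank grey (something in front of it). The side view shows:
- Rack at (248,160).
- Sheet at about (320,178), with a biscuit at (322,178). There is a larger biscuit at (322,150) and a small one at (292,208).
- Steel turner on the board at (312,238). The green turner at (405,325) is a look-alike.

Next, the wrist view.

```bash
cat > h.py <<'E'
from workcell import *
import cv2, numpy as np
from scipy.spatial.transform import Rotation as Ro
def T(o):
    M=np.eye(4); M[:3,:3]=Ro.from_euler('xyz',o['tcp_rot'],degrees=True).as_matrix(); M[:3,3]=o['ee_pos']; return M
def snap(name):
    o=get_obs(); im,d=camera('wrist'); c=T(o)@camera_info('wrist')['hand_eye']
    np.savez(name+'.npz',im=im,d=d,c=c); cv2.imwrite(f'pics/{name}.png',im[:,:,::-1]); return im,d,c,o
def rays(px,n):
    i=camera_info(n); px=np.atleast_2d(px).astype(float)
    u=(px-[i['cx'],i['cy']])/i['fx']
    if n=='wrist':
        r=np.linalg.norm(u,axis=1,keepdims=True)+1e-9
        v=np.c_[u*np.tan(r)/r,np.ones(len(u))]
    else: v=np.c_[u,np.ones(len(u))]
    return v*[1,-1,-1]      # depth 1 along the axis
def onplane(px,z,c,n='wrist'):
    d=rays(px,n)@c[:3,:3].T; return c[:3,3]+d*((z-c[2,3])/d[:,2])[:,None]
def bydepth(px,d,c,n='wrist'):
    p=np.atleast_2d(px).astype(int); return c[:3,3]+(rays(p,n)*d[p[:,1],p[:,0]][:,None])@c[:3,:3].T
def project(P,c):
    i=camera_info('wrist'); p=(np.atleast_2d(P)-c[:3,3])@c[:3,:3]*[1,-1,-1]
    r=np.linalg.norm(p[:,:2],axis=1,keepdims=True); th=np.arctan2(r,p[:,2:])
    return p[:,:2]/(r+1e-9)*th*i['fx']+[i['cx'],i['cy']]
E
python3 - <<'E'
from h import *
im,d,c,o=snap('w0'); print(c.round(3))
z=np.load('side0.npz'); S=camera_info('side')['cam_to_world']
P=[(248,160),(322,178),(306,180),(322,150),(292,208),(312,236),(320,250),(361,272),(386,262),(296,152),(405,330)]
for p,q in zip(P,bydepth(P,z['d'],S,'side')): print(p,q.round(3))
cv2.imwrite('pics/sidecrop.png',cv2.resize(z['im'][110:290,190:430,::-1],None,fx=3.3,fy=3.3,interpolation=cv2.INTER_CUBIC))
E
```

```text
[[ 0.419 -0.866 -0.272  0.161]
 [ 0.908  0.399  0.128  0.532]
 [-0.002 -0.301  0.954  0.373]
 [ 0.     0.     0.     1.   ]]
(248, 160) [ 0.454  0.375 -0.   ]
(322, 178) [0.676 0.031 0.018]
(306, 180) [0.612 0.07  0.007]
(322, 150) [0.803 0.23  0.019]
(292, 208) [ 0.458 -0.072  0.012]
(312, 236) [ 0.44  -0.266  0.021]
(320, 250) [ 0.398 -0.39   0.083]
(361, 272) [ 0.487 -0.518  0.034]
(386, 262) [ 0.6   -0.522  0.02 ]
(296, 152) [0.682 0.287 0.017]
(405, 330) [ 0.483 -0.758  0.002]
```

View pics/w0.png

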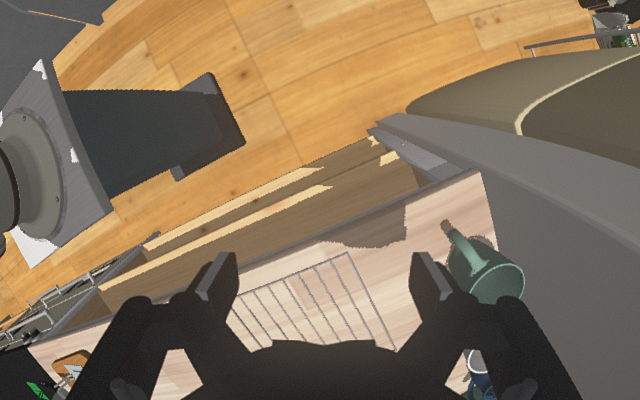

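View pics/sidecrop.png

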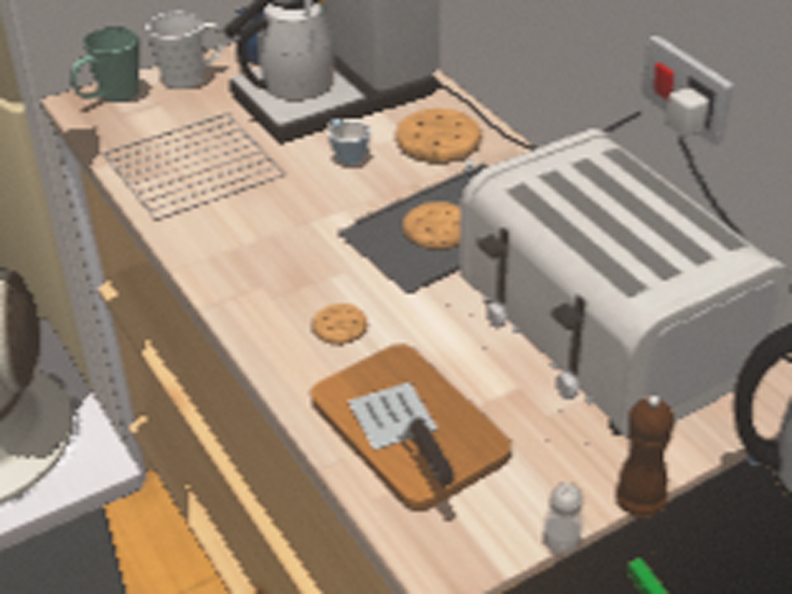

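Candidates, by pixel in the side crop:
- **Biscuits:** small at (340,322) on the worktop, medium at (435,225) on the dark sheet, large at (438,133) on the worktop. The medium one is meant, as the middle size and the one on the sheet.
- **Turners:** steel blade at (392,413) on the board, and a green one lower down. The bare steel one is meant.

Now I'll move so the wrist camera looks at the sheet.

servo_tool --rows '[{"offset": [-0.4,-0.3,-0.3],"yaw": 0,"claw": 0.4},{"offset": [-0.7,-0.55,-0.6],"yaw": 0,"claw": 0.4},{"offset": [-1,-0.75,-0.9],"yaw": 0,"claw": 0.4}]'

```text
time: 0.52
ee_pos: [0.2902, 0.3879, 0.3186]
tcp_rot: [-180.0, -0.0, 155.2]
wrist_force: [0.7, -0.2, -0.5]
opening: 0.0512
grasp_force: 0.0
```

servo_tool --rows '[{"offset": [-0.5,-0.38,-0.1],"yaw": 0,"claw": 0.4},{"offset": [-1,-0.75,-0.2],"yaw": 0,"claw": 0.4}]'

```text
time: 0.78
ee_pos: [0.3491, 0.2792, 0.3378]
tcp_rot: [180.0, 0.0, 155.3]
wrist_force: [0.8, 0.0, -0.3]
opening: 0.0511
grasp_force: 0.0
```

servo_tool --rows '[{"offset": [-0.5,-0.38,0],"yaw": 0,"claw": 0.4},{"offset": [-1,-0.75,0],"yaw": 0,"claw": 0.4}]'

```text
time: 1.02
ee_pos: [0.4085, 0.1688, 0.3376]
tcp_rot: [180.0, 0.0, 155.2]
wrist_force: [0.9, 0.6, 0.2]
opening: 0.0513
grasp_force: 0.0
```

servo_tool --rows '[{"offset": [-0.5,-0.38,0],"yaw": 0,"claw": 0.4},{"offset": [-1,-0.75,0],"yaw": 0,"claw": 0.4}]'

```text
time: 1.27
ee_pos: [0.4677, 0.0586, 0.3375]
tcp_rot: [180.0, 0.0, 155.2]
wrist_force: [0.7, 0.8, 0.1]
opening: 0.0513
grasp_force: 0.0
```

servo_tool --rows '[{"offset": [-0.5,-0.38,0],"yaw": 0.05,"claw": 0.4},{"offset": [-1,-0.75,0],"yaw": 0.1,"claw": 0.4},{"offset": [-1,-0.75,0],"yaw": 0.15,"claw": 0.4},{"offset": [-1,-0.75,0],"yaw": 0.2,"claw": 0.4},{"offset": [-1,-0.75,0],"yaw": 0.25,"claw": 0.4},{"offset": [-1,-0.75,0],"yaw": 0.3,"claw": 0.4},{"offset": [-1,-0.75,0],"yaw": 0.36,"claw": 0.4},{"offset": [-1,-0.75,0],"yaw": 0.36,"claw": 0.4}]'

```text
time: 2.28
ee_pos: [0.5265, -0.0495, 0.3373]
tcp_rot: [-180.0, -0.0, 90.5]
wrist_force: [-0.5, -0.1, 0.3]
opening: 0.0512
grasp_force: 0.0
```

```bash
python3 - <<'E'
from h import *
im,d,c,o=snap('w1'); print(o['time'],o['q'].round(1),o['ee_pos'].round(3),o['tcp_rot'].round(1))
E
```

```text
2.275 [ -5.4   6.3  24.  107.8  -0.   84.2] [ 0.526 -0.049  0.337] [-180.    -0.    90.5]
```

View pics/w1.png

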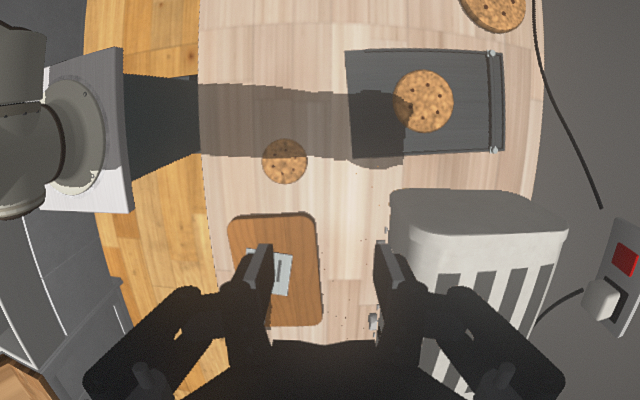

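The wrist view shows the sheet with corners at about (346,51), (352,157), (504,151) and (500,53). The stop bar is near column 489, at the +x end. The medium biscuit is at (423,100), the small one at (284,161) and the large one at (493,10). The steel turner is at (270,270) on the board. Next I measure all of these.

```bash
python3 - <<'E'
from h import *
z=np.load('w1.npz'); im,d,c=z['im'],z['d'],z['c']
hsv=cv2.cvtColor(im,cv2.COLOR_RGB2HSV)
# biscuit
m=cv2.inRange(hsv,(5,80,40),(25,255,255)); roi=np.zeros_like(m); roi[55:150,360:480]=255
m=cv2.morphologyEx(m&roi,cv2.MORPH_CLOSE,np.ones((7,7)))
ct=max(cv2.findContours(m,cv2.RETR_EXTERNAL,cv2.CHAIN_APPROX_NONE)[0],key=cv2.contourArea)[:,0]
w=onplane(ct,0.020,c); (cx,cy),r=cv2.minEnclosingCircle(w[:,:2].astype(np.float32)); print('biscuit',cx,cy,r,bydepth([(423,100)],d,c))
e=cv2.fitEllipse(w[:,:2].astype(np.float32)*1000); print(e)
# sheet corners
P=[(346,51),(352,157),(504,151),(500,53)]
w=onplane(P,0.012,c);print(w.round(3)); 
for a,b in ((0,1),(1,2),(2,3),(3,0)): v=w[b]-w[a]; print(np.linalg.norm(v).round(4),np.degrees(np.arctan2(v[1],v[0])).round(1))
print('sheet depth pts',bydepth([(375,70),(470,70),(470,140)],d,c).round(3))
# profile across the bar
for row in (70,130): print(row,[ (k,im[row,k].tolist()) for k in range(482,508,2)]); print(bydepth([(k,row) for k in range(482,508,2)],d,c)[:,[0,2]].round(3).tolist())
# turner by depth
yy,xx=np.mgrid[205:335,225:330]; q=bydepth(np.c_[xx.ravel(),yy.ravel()],d,c)
print('board depth z', np.percentile(q[:,2],[20,50]))
cv2.imwrite('pics/c1.png',cv2.resize(im[35:170,335:525,::-1],None,fx=4,fy=4,interpolation=cv2.INTER_CUBIC))
E
```

```text
biscuit 0.6779190301895142 0.03768467530608177 0.049977466464042664 [[0.67681374 0.0389507  0.02028243]]
((678.1174926757812, 37.770111083984375), (96.76758575439453, 98.30803680419922), 90.9462890625)
[[ 0.558  0.109  0.012]
 [ 0.57  -0.054  0.012]
 [ 0.838 -0.033  0.012]
 [ 0.818  0.134  0.012]]
0.1635 -85.8
0.2684 4.5
0.1688 96.7
0.2611 -174.4
sheet depth pts [[ 0.603  0.081  0.007]
 [ 0.763  0.097  0.006]
 [ 0.769 -0.02   0.007]]
70 [(482, [96, 94, 92]), (484, [96, 94, 93]), (486, [85, 81, 79]), (488, [67, 62, 57]), (490, [89, 86, 85]), (492, [98, 96, 93]), (494, [95, 95, 92]), (496, [94, 95, 93]), (498, [97, 95, 94]), (500, [80, 76, 74]), (502, [87, 84, 84]), (504, [181, 162, 146]), (506, [198, 176, 153])]
[[0.786, 0.005], [0.79, 0.006], [0.794, 0.006], [0.794, 0.012], [0.795, 0.017], [0.799, 0.018], [0.81, 0.005], [0.813, 0.007], [0.817, 0.007], [0.821, 0.007], [0.823, 0.012], [0.834, 0.001], [0.84, -0.001]]
130 [(482, [101, 101, 99]), (484, [100, 99, 97]), (486, [102, 102, 100]), (488, [93, 91, 91]), (490, [64, 61, 56]), (492, [91, 91, 90]), (494, [96, 97, 97]), (496, [99, 98, 97]), (498, [99, 99, 96]), (500, [99, 99, 97]), (502, [72, 70, 66]), (504, [99, 97, 97]), (506, [195, 168, 144])]
[[0.793, 0.004], [0.795, 0.008], [0.799, 0.007], [0.804, 0.006], [0.804, 0.012], [0.805, 0.018], [0.809, 0.017], [0.82, 0.006], [0.823, 0.008], [0.83, 0.004], [0.832, 0.007], [0.834, 0.011], [0.846, -0.0]]
board depth z [0.0014153  0.02096505]
```

View pics/c1.png

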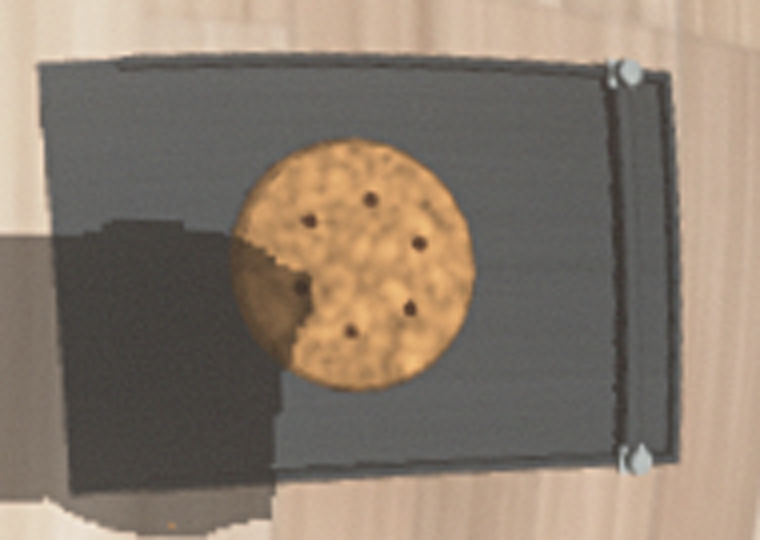

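The crop shows the whole biscuit, dots up, with its centre at about (352,265). The bar is at column 615 and the sheet is yawed about 5°. That gives biscuit (0.678,0.038), bar face at about x=0.80, and sheet centre at about (0.696,0.039). The circle of radius 50 mm confirms this is the 100 mm biscuit. Now on to the turner.

servo_tool --rows '[{"offset": [-0.3,-0.2,0],"yaw": -0.058,"claw": 0.2},{"offset": [-0.6,-0.4,0],"yaw": -0.117,"claw": 0.2},{"offset": [-1,-0.66,0],"yaw": -0.175,"claw": 0.2},{"offset": [-1,-0.66,0],"yaw": -0.233,"claw": 0.2},{"offset": [-1,-0.66,0],"yaw": -0.29,"claw": 0.2},{"offset": [-1,-0.66,0],"yaw": -0.35,"claw": 0.2},{"offset": [-1,-0.66,0],"yaw": -0.408,"claw": 0.2},{"offset": [-1,-0.66,0],"yaw": -0.467,"claw": 0.2},{"offset": [-1,-0.66,0],"yaw": -0.525,"claw": 0.2},{"offset": [-1,-0.66,0],"yaw": -0.583,"claw": 0.2},{"offset": [-1,-0.66,0],"yaw": -0.64,"claw": 0.2},{"offset": [-1,-0.66,0],"yaw": -0.7,"claw": 0.2}]'

```text
time: 3.82
ee_pos: [0.4612, -0.1499, 0.3375]
tcp_rot: [180.0, -0.0, -143.0]
wrist_force: [0.7, -0.9, -0.1]
opening: 0.0684
grasp_force: 0.0
```

servo_tool --rows '[{"offset": [0.15,-0.2,0],"yaw": -0.05,"claw": 0.2},{"offset": [0.3,-0.4,0],"yaw": -0.1,"claw": 0.2},{"offset": [0.3,-0.4,0],"yaw": -0.15,"claw": 0.2},{"offset": [0.3,-0.4,0],"yaw": -0.19,"claw": 0.2},{"offset": [0.3,-0.4,0],"yaw": -0.19,"claw": 0.2}]'

```text
time: 4.45
ee_pos: [0.4608, -0.2, 0.3375]
tcp_rot: [180.0, 0.0, -109.3]
wrist_force: [0.1, 0.1, -0.4]
opening: 0.0684
grasp_force: 0.0
```

```bash
python3 - <<'E'
from h import *
im,d,c,o=snap('w2'); print(o['time'],o['q'].round(1),o['ee_pos'].round(4),o['tcp_rot'].round(2))
E
```

```text
4.45 [-23.5   2.5  20.  107.5   0.  -94.1] [ 0.4608 -0.2     0.3375] [ 179.99    0.   -109.32]
```

View pics/w2.png

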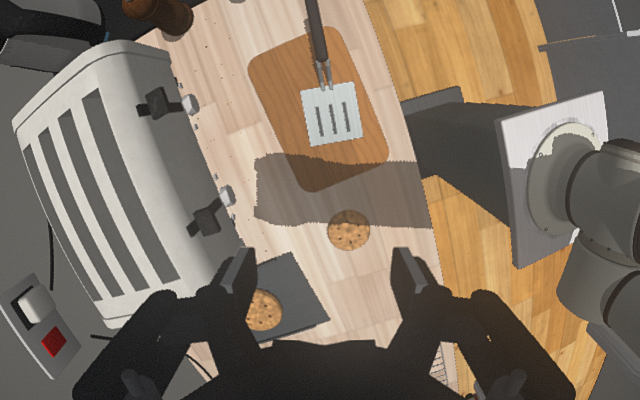

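The view shows the steel turner's blade at (331,114), neck at (324,78), and black handle running from (322,62) up to (310,0). Now I compute its pose.

```bash
python3 - <<'E'
from h import *
z=np.load('w2.npz'); im,d,c=z['im'],z['d'],z['c']
hsv=cv2.cvtColor(im,cv2.COLOR_RGB2HSV)
m=cv2.inRange(hsv,(60,5,120),(130,80,255)); roi=np.zeros_like(m); roi[78:155,290:375]=255
m=cv2.morphologyEx(m&roi,cv2.MORPH_CLOSE,np.ones((9,9)));m=cv2.morphologyEx(m,cv2.MORPH_OPEN,np.ones((9,9)))
ct=max(cv2.findContours(m,cv2.RETR_EXTERNAL,cv2.CHAIN_APPROX_NONE)[0],key=cv2.contourArea)[:,0]
w=onplane(ct,0.023,c)[:,:2].astype(np.float32)*1000; print(cv2.boundingRect(ct)); print('blade rect',cv2.minAreaRect(w)); M=cv2.moments(w.reshape(-1,1,2)); 
# handle
m=(im.max(2)<75).astype(np.uint8)*255; roi[:]=0; roi[0:70,295:340]=255; m&=roi
n,l,s,_=cv2.connectedComponentsWithStats(m); k=1+s[1:,4].argmax(); print(s[k])
mid=[];L=[]
for r in range(4,62,4):
    x=np.where(l[r]==k)[0]
    if len(x): mid.append(((x[0]+x[-1])/2,r)); L.append(len(x))
w=onplane(mid,0.087,c); q=bydepth(mid,d,c); print(L); print(w.round(4).tolist()); print(q[:,2].round(3))
v=cv2.fitLine(w[:,:2].astype(np.float32),cv2.DIST_L2,0,.01,.01).ravel(); print('handle',np.degrees(np.arctan2(v[1],v[0])),v)
ys,xs=np.where(l==k); 
# front end of handle
for r in range(56,72): print(r,im[r,316:330].max(1).tolist())
E
```

```text
(303, 83, 58, 62)
blade rect ((428.21685791015625, -257.73651123046875), (89.16187286376953, 78.43505096435547), 80.87090301513672)
[305   0  23  62 150]
[1, 1, 1, 1, 2, 2, 2, 2, 3, 2, 3, 3, 4, 3, 8]
[[0.4121, -0.405, 0.087], [0.4128, -0.3992, 0.087], [0.4134, -0.3935, 0.087], [0.4141, -0.3877, 0.087], [0.4153, -0.3823, 0.087], [0.4159, -0.3767, 0.087], [0.4165, -0.3711, 0.087], [0.4171, -0.3655, 0.087], [0.4183, -0.3602, 0.087], [0.4195, -0.3549, 0.087], [0.4148, -0.3475, 0.087], [0.4153, -0.3421, 0.087], [0.4165, -0.3369, 0.087], [0.4171, -0.3315, 0.087], [0.4188, -0.3266, 0.087]]
[0.087 0.087 0.085 0.086 0.086 0.086 0.086 0.086 0.087 0.086 0.086 0.087
 0.088 0.088 0.087]
handle 86.41088 [ 0.06260086  0.99803865  0.41583908 -0.36538532]
56 [70, 73, 79, 74, 80, 79, 84, 81, 82, 85, 75, 73, 143, 183]
57 [68, 70, 78, 78, 80, 78, 76, 81, 83, 82, 72, 74, 138, 184]
58 [69, 69, 72, 75, 74, 69, 74, 78, 75, 73, 66, 76, 130, 168]
59 [77, 68, 70, 74, 72, 71, 75, 72, 69, 66, 72, 104, 135, 162]
60 [99, 81, 71, 69, 71, 65, 67, 66, 67, 68, 101, 137, 145, 144]
61 [151, 122, 87, 72, 69, 65, 71, 73, 91, 87, 122, 137, 135, 135]
62 [114, 141, 113, 106, 97, 79, 87, 103, 146, 130, 130, 134, 134, 130]
63 [105, 131, 139, 137, 119, 106, 108, 108, 114, 138, 132, 135, 136, 132]
64 [97, 127, 138, 136, 122, 109, 109, 108, 108, 137, 130, 136, 139, 137]
65 [97, 121, 137, 137, 127, 116, 109, 110, 112, 147, 137, 135, 139, 134]
66 [101, 118, 136, 138, 125, 113, 108, 110, 108, 107, 99, 108, 114, 116]
67 [99, 108, 133, 133, 115, 107, 109, 107, 111, 105, 104, 109, 118, 114]
68 [95, 94, 111, 115, 113, 107, 103, 109, 109, 108, 100, 105, 112, 113]
69 [97, 97, 108, 114, 114, 108, 103, 104, 106, 107, 103, 105, 115, 113]
70 [96, 93, 106, 112, 114, 123, 126, 110, 105, 106, 100, 105, 114, 116]
71 [96, 93, 104, 113, 113, 125, 150, 165, 109, 108, 101, 104, 109, 113]
```

```bash
python3 - <<'E'
from h import *
z=np.load('w2.npz'); im,d,c=z['im'],z['d'],z['c']
yy,xx=np.mgrid[0:75,290:345]; px=np.c_[xx.ravel(),yy.ravel()]
q=bydepth(px,d,c); ok=(q[:,2]>0.078)&(q[:,2]<.1)&(im[px[:,1],px[:,0]].max(1)<100)
P=px[ok]; w=onplane(P,0.087,c)
mid=np.array([(P[P[:,1]==r,0].mean(),r) for r in range(0,58)]); W=onplane(mid,0.087,c)[:,:2]
print([(P[P[:,1]==r,0].max()-P[P[:,1]==r,0].min()+1) for r in range(0,62,5)])
v=cv2.fitLine(W.astype(np.float32),cv2.DIST_L2,0,.01,.01).ravel(); print('handle',np.degrees(np.arctan2(v[1],v[0])),v, W[0],W[-1])
print('front', onplane([(321,61.5)],0.087,c), 'rms', np.abs((W-v[2:])@[-v[1],v[0]]).max())
# blade corners in w2 by edges
m=cv2.inRange(cv2.cvtColor(im,cv2.COLOR_RGB2HSV),(60,5,120),(130,80,255)); roi=np.zeros_like(m); roi[82:150,295:368]=255
m=cv2.morphologyEx(m&roi,cv2.MORPH_CLOSE,np.ones((9,9)));m=cv2.morphologyEx(m,cv2.MORPH_OPEN,np.ones((25,25)))
ct=max(cv2.findContours(m,cv2.RETR_EXTERNAL,cv2.CHAIN_APPROX_NONE)[0],key=cv2.contourArea)[:,0]
print(cv2.minAreaRect(onplane(ct,0.023,c)[:,:2].astype(np.float32)*1000))
E
```

```text
[np.int64(12), np.int64(12), np.int64(12), np.int64(12), np.int64(12), np.int64(12), np.int64(12), np.int64(12), np.int64(12), np.int64(12), np.int64(12), np.int64(12), np.int64(8)]
handle 81.151794 [ 0.15381713  0.98809934  0.41131344 -0.36877614] [ 0.40491651 -0.40846112] [ 0.4174902  -0.33030009]
front [[ 0.42002579 -0.32495274  0.087     ]] rms 0.0005812151596008282
((428.68450927734375, -257.23114013671875), (83.92745208740234, 76.76365661621094), 71.5719223022461)
```

servo_tool --rows '[{"offset": [0.2,0,0.26],"yaw": -0.02,"claw": 0.2},{"offset": [0.4,0,0.52],"yaw": -0.04,"claw": 0.2},{"offset": [0.6,0,0.8],"yaw": -0.058,"claw": 0.2}]'

```text
time: 4.88
ee_pos: [0.4407, -0.2569, 0.2568]
tcp_rot: [-180.0, -0.0, -98.9]
wrist_force: [-0.3, -0.5, 0.2]
opening: 0.0679
grasp_force: 0.0
```

servo_tool --rows '[{"offset": [0.32,0.04,0.26],"yaw": 0,"claw": 0.2},{"offset": [0.64,0.08,0.52],"yaw": 0,"claw": 0.2},{"offset": [0.96,0.115,0.8],"yaw": 0,"claw": 0.2},{"offset": [0.96,0.115,0.8],"yaw": 0,"claw": 0.2}]'

```text
time: 5.38
ee_pos: [0.413, -0.3502, 0.175]
tcp_rot: [179.8, 0.1, -99.2]
wrist_force: [1.1, 0.7, 0.5]
opening: 0.0678
grasp_force: 0.0
```

```bash
python3 - <<'E'
from h import *
im,d,c,o=snap('w3'); print(o['time'],o['ee_pos'].round(4),o['tcp_rot'].round(2),o['q'].round(0))
yy,xx=np.mgrid[0:330,230:420]; px=np.c_[xx.ravel(),yy.ravel()]
q=bydepth(px,d,c); ok=(q[:,2]>0.075)&(q[:,2]<.092)&(im[px[:,1],px[:,0]].max(1)<110)
P=px[ok]; print(P.min(0),P.max(0),len(P))
rr=[r for r in range(0,330,6) if (P[:,1]==r).sum()>5]
for r in rr: x=P[P[:,1]==r,0]; print(r,x.min(),x.max(),onplane([(x.mean(),r)],.087,c)[0,:2].round(4))
cv2.imwrite('pics/w3c.png',im[:,:,::-1])
E
```

```text
5.375 [ 0.413  -0.3502  0.175 ] [ 1.798e+02  1.100e-01 -9.920e+01] [ -40.    3.    2.   89.   -0. -121.]
[310 119] [332 228] 2169
120 313 328 [ 0.4044 -0.4141]
126 311 330 [ 0.4051 -0.4096]
132 311 330 [ 0.4058 -0.4051]
138 311 330 [ 0.4066 -0.4005]
144 312 331 [ 0.4066 -0.3959]
150 311 330 [ 0.4081 -0.3914]
156 312 331 [ 0.4082 -0.3867]
162 312 330 [ 0.4092 -0.3822]
168 312 330 [ 0.41   -0.3775]
174 312 330 [ 0.4107 -0.3728]
180 312 332 [ 0.4107 -0.3679]
186 312 332 [ 0.4115 -0.3631]
192 312 332 [ 0.4123 -0.3583]
198 312 332 [ 0.4131 -0.3534]
204 313 332 [ 0.4135 -0.3484]
210 313 332 [ 0.4143 -0.3434]
216 313 332 [ 0.4152 -0.3383]
222 312 332 [ 0.4164 -0.3332]
228 317 327 [ 0.4173 -0.3279]
```

servo_tool --rows '[{"offset": [-0.01,0,0.4],"yaw": 0,"claw": 0.2},{"offset": [-0.01,0,0.75],"yaw": 0,"claw": 0.2},{"offset": [-0.01,0,0.97],"yaw": 0,"claw": 0.2},{"offset": [-0.01,0,0.97],"yaw": 0,"claw": 0.2}]'

```text
time: 5.92
ee_pos: [0.4146, -0.3474, 0.0802]
tcp_rot: [179.9, 0.1, -99.0]
wrist_force: [0.1, 0.2, 0.4]
opening: 0.0685
grasp_force: 0.0
```

servo_tool --rows '[{"offset": [0,0,0],"yaw": 0,"claw": 0.5},{"offset": [0,0,0],"yaw": 0,"claw": 0.8},{"offset": [0,0,0],"yaw": 0,"claw": 1},{"offset": [0,0,0],"yaw": 0,"claw": 1},{"offset": [0,0,0],"yaw": 0,"claw": 1},{"offset": [0,0,0],"yaw": 0,"claw": 1}]' --squeeze 90

```text
time: 6.68
ee_pos: [0.4148, -0.3492, 0.0812]
tcp_rot: [-179.9, -0.1, -99.0]
wrist_force: [-0.6, -4.0, 5.8]
opening: 0.0106
grasp_force: 88.6
```

servo_tool --rows '[{"offset": [0,0,-0.2],"yaw": 0,"claw": 1},{"offset": [0,0,-0.6],"yaw": 0,"claw": 1},{"offset": [0,0,-1],"yaw": 0,"claw": 1},{"offset": [0,0,-1],"yaw": 0,"claw": 1},{"offset": [0,0,-1],"yaw": 0,"claw": 1}]'

```text
time: 7.3
ee_pos: [0.4143, -0.3482, 0.1792]
tcp_rot: [179.9, 0.1, -99.0]
wrist_force: [-0.5, -0.0, -2.4]
opening: 0.0103
grasp_force: 88.4
```

```bash
python3 - <<'E'
from h import *
im,d,c,o=snap('w4'); print(o)
iS,dS=camera('side'); cv2.imwrite('pics/s4.png',cv2.resize(iS[150:300,240:400,::-1],None,fx=4,fy=4,interpolation=cv2.INTER_CUBIC))
cv2.imwrite('pics/w4b.png',np.hstack([cv2.resize(im[90:350,180:480,::-1],None,fx=1.3,fy=1.3),cv2.resize(iS[170:300,270:400,::-1],(338,338),interpolation=cv2.INTER_CUBIC)]))
E
```

```text
{'time': 7.3, 'q': array([-4.00492984e+01,  3.12441835e+00,  2.73342463e+00,  8.97107367e+01,
        1.00386174e-02, -1.21040563e+02]), 'qd': array([ 0.08016001,  0.31132845, -1.08953549, -0.1624814 , -0.14766169,
        0.00419157]), 'joint_efforts': array([ 1.60085969e-03, -5.30047596e+01,  4.96105099e+01,  1.44423307e-01,
        1.03966759e-01,  1.83520831e-03]), 'ee_pos': array([ 0.41428806, -0.34817081,  0.17923505]), 'tcp_rot': array([ 1.79918013e+02,  6.10578448e-02, -9.90087883e+01]), 'wrist_force': array([-0.53845101, -0.03707368, -2.43180667]), 'torque': array([-0.11657656,  0.01367098, -0.00958338]), 'grasp_force': 88.41240227222443, 'opening': 0.010323881425091917}
```

View pics/w4b.png

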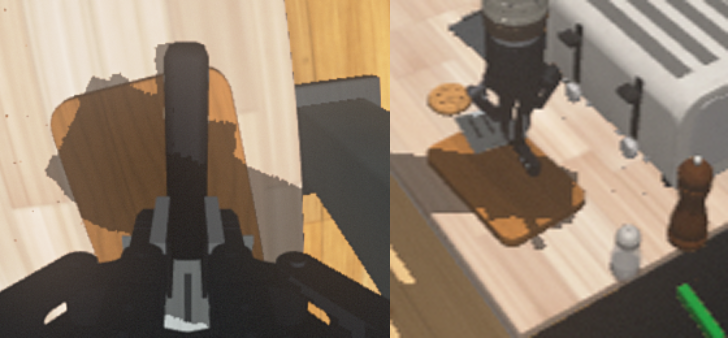

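The turner is held. The left half shows the handle running straight back between the jaws with the blade ahead of them. The right half shows it clear of the board. Now I check its tilt and offset in the hand.

```bash
cat > hold.py <<'E'
from h import *
def hold(name):
    im,d,c,o=snap(name); M=T(o); Z=np.linalg.inv(M)
    yy,xx=np.mgrid[60:235,295:350]; px=np.c_[xx.ravel(),yy.ravel()]
    q=(bydepth(px,d,c)-M[:3,3])@M[:3,:3]   # tool coords
    ok=(abs(q[:,2])<.03)&(abs(q[:,1])<.02)&(q[:,0]>.018)&(d[px[:,1],px[:,0]]>0); q=q[ok]
    print(o['time'],o['ee_pos'].round(4),o['tcp_rot'].round(2),'tail x',q[:,0].max().round(4))
    t=q[abs(q[:,1])<.006]; a=np.polyfit(t[:,0],t[:,2],1); b=np.polyfit(q[:,0],q[:,1],1)
    print('pitch',np.degrees(np.arctan(a[0])).round(2),'top z at grip',a[1].round(4),'yaw',np.degrees(np.arctan(b[0])).round(2),'y0',b[1].round(4))
    return im,d,c,o
E
python3 - <<'E'
from hold import *
hold('w5')
E
```

```text
7.4 [ 0.414  -0.348   0.1787] [ 1.7987e+02  9.0000e-02 -9.9010e+01] tail x 0.0675
pitch -0.76 top z at grip -0.0062 yaw -0.31 y0 0.0003
```

```bash
python3 - <<'E'
from h import *
z=np.load('w1.npz'); d,c=z['d'],z['c']
yy,xx=np.mgrid[150:260,385:600]; px=np.c_[xx.ravel(),yy.ravel()]
q=bydepth(px,d,c); q=q[(q[:,2]>.04)&(q[:,2]<.28)]
print('toaster x',np.percentile(q[:,0],[.5,5,95]),'y',np.percentile(q[:,1],[5,99,99.8]),'z',q[:,2].max())
E
```

```text
toaster x [0.62322629 0.62660076 0.94073122] y [-0.15131072 -0.01296677 -0.00522659] z 0.2053516000623295
```

servo_tool --rows '[{"offset": [-0.2,0,-0.3],"yaw": 0,"claw": 1},{"offset": [-0.6,0,-0.6],"yaw": 0,"claw": 1},{"offset": [-1,0,-0.7],"yaw": 0,"claw": 1}]'

```text
time: 7.82
ee_pos: [0.4304, -0.2489, 0.2514]
tcp_rot: [-180.0, -0.0, -99.1]
wrist_force: [0.8, 0.1, -1.7]
opening: 0.0096
grasp_force: 89.3
```

servo_tool --rows '[{"offset": [-0.4,0,0],"yaw": 0,"claw": 1},{"offset": [-0.8,0,0],"yaw": 0,"claw": 1},{"offset": [-1,0,0],"yaw": 0,"claw": 1}]'

```text
time: 8.2
ee_pos: [0.4457, -0.1492, 0.2497]
tcp_rot: [179.9, 0.0, -98.9]
wrist_force: [0.3, -0.2, -1.4]
opening: 0.01
grasp_force: 89.2
```

servo_tool --rows '[{"offset": [-0.3,0,0],"yaw": 0,"claw": 1},{"offset": [-0.7,0,0],"yaw": 0,"claw": 1},{"offset": [-1,0,0],"yaw": 0,"claw": 1}]'

```text
time: 8.57
ee_pos: [0.4613, -0.0508, 0.2496]
tcp_rot: [179.9, 0.0, -99.0]
wrist_force: [-0.2, -0.1, -2.3]
opening: 0.0099
grasp_force: 89.1
```

servo_tool --rows '[{"offset": [-0.4,0,0],"yaw": 0.03,"claw": 1},{"offset": [-0.72,0,0],"yaw": 0.08,"claw": 1},{"offset": [-0.72,0,0],"yaw": 0.13,"claw": 1},{"offset": [-0.72,0,0],"yaw": 0.18,"claw": 1},{"offset": [-0.72,0,0],"yaw": 0.23,"claw": 1},{"offset": [-0.72,0,0],"yaw": 0.28,"claw": 1},{"offset": [-0.72,0,0],"yaw": 0.33,"claw": 1},{"offset": [-0.72,0,0],"yaw": 0.38,"claw": 1},{"offset": [-0.72,0,0],"yaw": 0.422,"claw": 1},{"offset": [-0.72,0,0],"yaw": 0.422,"claw": 1}]'

```text
time: 9.82
ee_pos: [0.4725, 0.0189, 0.2497]
tcp_rot: [180.0, -0.1, -174.9]
wrist_force: [-0.0, -0.0, -2.0]
opening: 0.0103
grasp_force: 89.1
```

```bash
python3 - <<'E'
from hold import *
im,d,c,o=hold('w6'); print(o['q'].round(1),o['wrist_force'],o['torque'])
E
```

```text
9.825 [0.4725 0.0189 0.2497] [ 1.7999e+02 -9.0000e-02 -1.7492e+02] tail x 0.0676
pitch -0.76 top z at grip -0.0062 yaw -0.3 y0 0.0001
[ 2.3 -4.9  2.6 97.6  0.  -2.8] [-0.03422741 -0.03082652 -2.00378883] [-0.00519128  0.11404813 -0.02966051]
```

servo_tool --rows '[{"offset": [0,0,0.4],"yaw": 0,"claw": 1},{"offset": [0,0,0.8],"yaw": 0,"claw": 1},{"offset": [0,0,1],"yaw": 0,"claw": 1}]'

```text
time: 10.25
ee_pos: [0.4717, 0.0189, 0.1479]
tcp_rot: [180.0, -0.2, -174.8]
wrist_force: [-0.4, -0.3, -1.2]
opening: 0.01
grasp_force: 88.7
```

servo_tool --rows '[{"offset": [0,0,0.35],"yaw": 0,"claw": 1},{"offset": [0,0,0.65],"yaw": 0,"claw": 1},{"offset": [0,0,0.74],"yaw": 0,"claw": 1},{"offset": [0,0,0.76],"yaw": 0,"claw": 1},{"offset": [0,0,0.76],"yaw": 0,"claw": 1}]'

```text
time: 10.88
ee_pos: [0.4735, 0.0189, 0.0756]
tcp_rot: [-180.0, 0.1, -174.9]
wrist_force: [0.3, 0.6, -2.5]
opening: 0.0096
grasp_force: 89.1
```

servo_tool --rows '[{"offset": [0,0,0.02],"yaw": 0,"claw": 1},{"offset": [0,0,0.04],"yaw": 0,"claw": 1},{"offset": [0,0,0.05],"yaw": 0,"claw": 1},{"offset": [0,0,0.05],"yaw": 0,"claw": 1}]'

```text
time: 11.38
ee_pos: [0.4729, 0.0189, 0.0695]
tcp_rot: [-180.0, 0.0, -175.0]
wrist_force: [-0.9, 0.0, -1.2]
opening: 0.0102
grasp_force: 89.8
```

servo_tool --rows '[{"offset": [0,0,0.01],"yaw": 0,"claw": 1},{"offset": [0,0,0.02],"yaw": 0,"claw": 1},{"offset": [0,0,0.02],"yaw": 0,"claw": 1}]'

```text
time: 11.75
ee_pos: [0.4728, 0.0189, 0.0675]
tcp_rot: [180.0, -0.0, -175.0]
wrist_force: [-0.1, 0.1, -0.5]
opening: 0.0097
grasp_force: 90.1
```

servo_tool --rows '[{"offset": [0,0,0.01],"yaw": 0,"claw": 1},{"offset": [0,0,0.01],"yaw": 0,"claw": 1}]'

```text
time: 12.0
ee_pos: [0.4728, 0.0189, 0.0665]
tcp_rot: [-180.0, -0.0, -175.0]
wrist_force: [-1.0, -0.1, 0.3]
opening: 0.0097
grasp_force: 90.4
```

servo_tool --rows '[{"offset": [0,0,0.01],"yaw": 0,"claw": 1},{"offset": [0,0,0.01],"yaw": 0,"claw": 1}]'

```text
time: 12.25
ee_pos: [0.4728, 0.0189, 0.0655]
tcp_rot: [180.0, -0.0, -175.0]
wrist_force: [-0.2, -0.1, 0.9]
opening: 0.01
grasp_force: 90.5
```

servo_tool --rows '[{"offset": [0,0,0.01],"yaw": 0,"claw": 1},{"offset": [-0.02,0,0.01],"yaw": 0,"claw": 1},{"offset": [-0.06,0,0.01],"yaw": 0,"claw": 1},{"offset": [-0.1,0,0.01],"yaw": 0,"claw": 1},{"offset": [-0.14,0,0.01],"yaw": 0,"claw": 1},{"offset": [-0.14,0,0.01],"yaw": 0,"claw": 1}]'

```text
time: 13.0
ee_pos: [0.4874, 0.0202, 0.0645]
tcp_rot: [-180.0, 0.0, -175.0]
wrist_force: [0.5, 0.8, 0.7]
opening: 0.0099
grasp_force: 90.3
```

```bash
python3 - <<'E'
from hold import *
im,d,c,o=hold('w7'); print(o['wrist_force'],o['torque'])
E
```

```text
13.0 [0.4874 0.0202 0.0645] [-1.8000e+02  4.0000e-02 -1.7498e+02] tail x 0.0669
pitch 3.25 top z at grip -0.0058 yaw -0.48 y0 0.0003
[0.47474208 0.75029677 0.73496006] [-0.0198916  -0.2310577  -0.03958332]
```

```bash
python3 - <<'E'
from h import *
for n,pose in (('w6',None),('w7',None)):
    z=np.load(n+'.npz'); d,c=z['d'],z['c']; M=c@np.linalg.inv(camera_info('wrist')['hand_eye'])
    for r in range(110,235,12):
        px=np.array([(x,r) for x in range(316,329)]); q=(bydepth(px,d,c)-M[:3,3])@M[:3,:3]; print(n,r,np.median(q,0).round(4),np.std(q[:,2]).round(4))
S=camera_info('side')['cam_to_world']; im,d=camera('side'); np.savez('s7.npz',im=im,d=d); cv2.imwrite('pics/s7.png',cv2.resize(im[140:240,250:390,::-1],None,fx=5.5,fy=5.5,interpolation=cv2.INTER_CUBIC))
E
```

```text
w6 110 [ 0.0689 -0.002   0.2496] 0.0009
w6 122 [ 0.0536 -0.002   0.2495] 0.0008
w6 134 [ 0.0634 -0.0006 -0.0076] 0.0009
w6 146 [ 0.058  -0.0006 -0.0077] 0.0005
w6 158 [ 0.0524 -0.0006 -0.0075] 0.0008
w6 170 [ 0.0468 -0.0006 -0.0073] 0.0006
w6 182 [ 0.0411 -0.0006 -0.0072] 0.0007
w6 194 [ 0.0351 -0.0007 -0.0066] 0.0005
w6 206 [ 0.0291 -0.0007 -0.0066] 0.0005
w6 218 [ 0.0227 -0.0007 -0.0059] 0.0005
w6 230 [ 0.0163 -0.0007 -0.0059] 0.0005
w7 110 [ 0.0727 -0.001   0.0647] 0.0007
w7 122 [ 0.0645 -0.001   0.0642] 0.0007
w7 134 [ 0.0629 -0.0006 -0.003 ] 0.0004
w7 146 [ 0.0573 -0.0002 -0.0033] 0.0381
w7 158 [ 0.0517 -0.0007 -0.0033] 0.0004
w7 170 [ 0.0459 -0.0007 -0.0035] 0.0005
w7 182 [ 0.0401 -0.0007 -0.0035] 0.0006
w7 194 [ 0.0342 -0.0007 -0.0037] 0.0005
w7 206 [ 0.0282 -0.0007 -0.0039] 0.0007
w7 218 [ 0.0221 -0.0007 -0.0045] 0.0005
w7 230 [ 0.0159 -0.0002 -0.0048] 0.0511
```

View pics/s7.png

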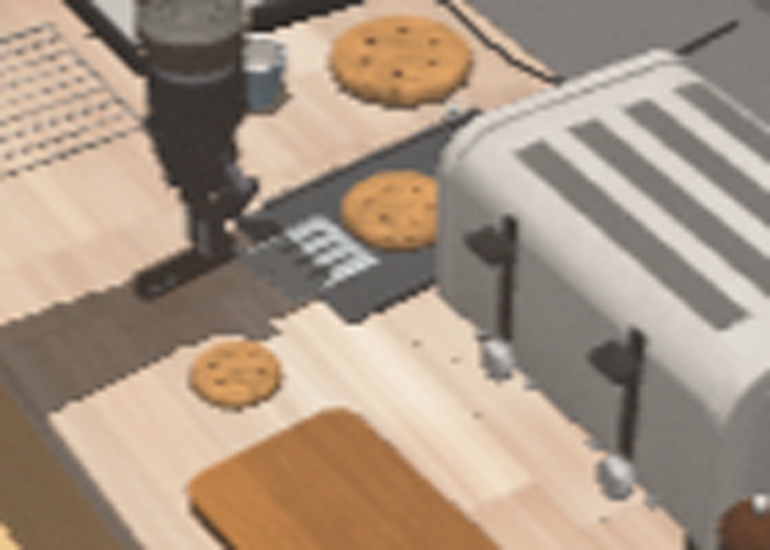

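The side view shows the blade on the sheet at about (335,250), with its front edge just short of the biscuit at (395,210). The biscuit has not been touched. Now I check the blade's slope from the depth data.

```bash
python3 - <<'E'
from h import *
z=np.load('s7.npz'); im,d=z['im'],z['d']; S=camera_info('side')['cam_to_world']
yy,xx=np.mgrid[172:202,290:335]; px=np.c_[xx.ravel(),yy.ravel()]; q=bydepth(px,d,S,'side'); b=im[px[:,1],px[:,0]].max(1)
o=get_obs();print(o['ee_pos'],o['wrist_force'])
e=np.array([np.cos(np.radians(5)),np.sin(np.radians(5))]); t=o['ee_pos'][:2]
s=(q[:,:2]-t)@e; l=(q[:,:2]-t)@[-e[1],e[0]]
print('bright n',(b>130).sum())
for lo in np.arange(.03,.2,.01):
    for nm,k in (('blade',abs(l)<.036),('sheet',(l<-.045)&(l>-.075))):
        k=k&(s>=lo)&(s<lo+.01)
        if k.sum()>2: print(lo.round(2),nm,k.sum(),np.median(q[k,2]).round(4),np.percentile(b[k],80))
E
```

```text
[0.48718111 0.0201543  0.06447873] [ 0.37430922 -0.49249828  0.25770942]
bright n 586
0.03 blade 24 -0.0011 123.4
0.03 sheet 11 -0.0001 227.0
0.04 blade 24 0.0003 120.0
0.04 sheet 9 -0.001 234.2
0.05 blade 32 0.0011 125.0
0.05 sheet 11 0.0002 235.0
0.06 blade 18 0.0071 104.0
0.06 sheet 9 -0.0005 234.0
0.07 blade 23 0.0072 105.0
0.07 sheet 15 -0.0009 237.0
0.08 blade 23 0.0074 103.6
0.08 sheet 10 0.0063 98.4
0.09 blade 23 0.0064 105.80000000000001
0.09 sheet 9 0.0045 97.4
0.1 blade 23 0.0079 191.6
0.1 sheet 9 0.0055 98.0
0.11 blade 20 0.0074 192.0
0.11 sheet 10 0.0051 97.2
0.12 blade 23 0.0093 191.0
0.12 sheet 9 0.0055 97.0
0.13 blade 20 0.0082 192.2
0.13 sheet 9 0.0061 99.0
0.14 blade 30 0.0076 159.0
0.14 sheet 9 0.0047 98.0
0.15 blade 30 0.0183 202.0
0.15 sheet 9 0.0046 98.0
0.16 blade 21 0.0186 206.0
0.16 sheet 7 0.0032 97.0
0.17 blade 22 0.0196 203.6
0.17 sheet 9 0.0067 97.4
0.18 blade 18 0.0183 214.8
0.18 sheet 7 0.0119 146.0
0.19 blade 20 0.0181 211.2
0.19 sheet 3 0.0132 155.4
```

servo_tool --rows '[{"offset": [0.05,0,-0.06],"yaw": 0,"claw": 1},{"offset": [0.05,0,-0.1],"yaw": 0,"claw": 1},{"offset": [0.05,0,-0.1],"yaw": 0,"claw": 1}]'

```text
time: 13.48
ee_pos: [0.4819, 0.0197, 0.075]
tcp_rot: [-180.0, 0.0, -175.0]
wrist_force: [0.4, 0.7, -1.9]
opening: 0.01
grasp_force: 89.1
```

```bash
python3 - <<'E'
from hold import *
im,d,c,o=hold('w8'); print(o['wrist_force'],o['torque'])
E
```

```text
13.475 [0.4819 0.0197 0.075 ] [-1.8000e+02  4.0000e-02 -1.7498e+02] tail x 0.0677
pitch -0.69 top z at grip -0.0062 yaw -0.32 y0 0.0001
[ 0.35414922  0.69234123 -1.92376313] [-0.03399479  0.07900642 -0.0076254 ]
```

The grip pivots elastically and springs back. I'll ride lightly, at TCP z about 0.067, with the tip just on the sheet.

servo_tool --rows '[{"offset": [0,0,0.03],"yaw": 0,"claw": 1},{"offset": [0,0,0.06],"yaw": 0,"claw": 1},{"offset": [0,0,0.08],"yaw": 0,"claw": 1},{"offset": [0,0,0.08],"yaw": 0,"claw": 1}]' --squeeze 120

```text
time: 14.02
ee_pos: [0.4818, 0.0197, 0.0664]
tcp_rot: [180.0, -0.0, -175.0]
wrist_force: [-0.3, -0.6, -0.2]
opening: 0.0081
grasp_force: 119.0
```

servo_tool --rows '[{"offset": [-0.04,0,0],"yaw": 0,"claw": 1},{"offset": [-0.08,0,0],"yaw": 0,"claw": 1},{"offset": [-0.12,0,0],"yaw": 0,"claw": 1},{"offset": [-0.16,0,0],"yaw": 0,"claw": 1},{"offset": [-0.2,0,0],"yaw": 0,"claw": 1},{"offset": [-0.25,0,0],"yaw": 0,"claw": 1},{"offset": [-0.3,0,0],"yaw": 0,"claw": 1}]'

```text
time: 14.9
ee_pos: [0.512, 0.0223, 0.0668]
tcp_rot: [-180.0, 0.0, -175.0]
wrist_force: [-6.0, 0.0, 6.6]
opening: 0.0077
grasp_force: 121.3
```

```bash
cat > chk.py <<'E'
from hold import *
def side(tag):
    im,d=camera('side'); np.savez(tag+'.npz',im=im,d=d); S=camera_info('side')['cam_to_world']
    hsv=cv2.cvtColor(im,cv2.COLOR_RGB2HSV); m=cv2.inRange(hsv,(5,100,60),(25,255,255)); roi=np.zeros_like(m); roi[163:195,295:345]=255
    ys,xs=np.where(m&roi); px=np.c_[xs,ys]; q=bydepth(px,d,S,'side'); k=(q[:,2]>.01)&(q[:,2]<.08)&(q[:,0]>.56); q=q[k]; px=px[k]
    z=np.median(q[:,2]); print('biscuit n',k.sum(),'x',q[:,0].min().round(4),q[:,0].max().round(4),'y',q[:,1].min().round(4),q[:,1].max().round(4),'z',z.round(4))
    A=np.c_[q[:,:2]-q[:,:2].mean(0),np.ones(len(q))]; g=q[:,2]>z-.004; a=np.linalg.lstsq(A[g],q[g,2],rcond=None)[0]; print('slope deg x,y',np.degrees(a[:2]).round(1))
    return im,d
E
python3 - <<'E'
from chk import *
z=np.load('side0.npz')
im,d,c,o=hold('w9'); print(o['wrist_force'],o['torque'])
im,d=side('s9'); 
E
```

```text
14.9 [0.512  0.0223 0.0668] [-180.      0.   -174.97] tail x 0.0672
pitch 1.56 top z at grip -0.0056 yaw -0.35 y0 0.0002
[-5.96645516  0.04156874  6.61139482] [-0.10945266  0.95617495 -0.00603041]
biscuit n 157 x 0.6499 0.7351 y -0.011 0.0871 z 0.0185
slope deg x,y [-0.2  0. ]
```

servo_tool --rows '[{"offset": [-0.03,0,-0.01],"yaw": 0,"claw": 1},{"offset": [-0.06,0,-0.015],"yaw": 0,"claw": 1},{"offset": [-0.1,0,-0.015],"yaw": 0,"claw": 1}]'

```text
time: 15.38
ee_pos: [0.5219, 0.0232, 0.0678]
tcp_rot: [180.0, -0.0, -175.0]
wrist_force: [-1.8, 0.3, -0.5]
opening: 0.008
grasp_force: 118.8
```

servo_tool --rows '[{"offset": [-0.04,0,0],"yaw": 0,"claw": 1},{"offset": [-0.08,0,0],"yaw": 0,"claw": 1},{"offset": [-0.12,0,0],"yaw": 0,"claw": 1}]'

```text
time: 15.75
ee_pos: [0.5339, 0.0242, 0.068]
tcp_rot: [-180.0, -0.0, -175.0]
wrist_force: [-0.5, -0.1, 0.7]
opening: 0.0078
grasp_force: 118.7
```

servo_tool --rows '[{"offset": [-0.04,0,0],"yaw": 0,"claw": 1},{"offset": [-0.08,0,0],"yaw": 0,"claw": 1},{"offset": [-0.12,0,0],"yaw": 0,"claw": 1},{"offset": [-0.16,0,0],"yaw": 0,"claw": 1},{"offset": [-0.2,0,0],"yaw": 0,"claw": 1}]'

```text
time: 16.38
ee_pos: [0.5538, 0.026, 0.068]
tcp_rot: [180.0, 0.0, -175.0]
wrist_force: [-0.5, -0.6, -0.9]
opening: 0.0079
grasp_force: 118.7
```

servo_tool --rows '[{"offset": [-0.03,0,0],"yaw": 0,"claw": 1},{"offset": [-0.06,0,0],"yaw": 0,"claw": 1},{"offset": [-0.08,0,0],"yaw": 0,"claw": 1}]'

```text
time: 16.75
ee_pos: [0.5617, 0.0267, 0.068]
tcp_rot: [-180.0, 0.0, -175.0]
wrist_force: [-1.1, -0.3, -0.4]
opening: 0.0078
grasp_force: 118.7
```

servo_tool --rows '[{"offset": [-0.02,0,0],"yaw": 0,"claw": 1},{"offset": [-0.04,0,0],"yaw": 0,"claw": 1}]'

```text
time: 17.0
ee_pos: [0.5656, 0.027, 0.068]
tcp_rot: [-180.0, -0.0, -175.0]
wrist_force: [-0.8, 0.6, -0.2]
opening: 0.0083
grasp_force: 118.7
```

servo_tool --rows '[{"offset": [-0.02,0,0],"yaw": 0,"claw": 1},{"offset": [-0.04,0,0],"yaw": 0,"claw": 1}]'

```text
time: 17.25
ee_pos: [0.5697, 0.0274, 0.0681]
tcp_rot: [180.0, 0.0, -175.0]
wrist_force: [-1.1, -0.9, -0.1]
opening: 0.0076
grasp_force: 118.8
```

servo_tool --rows '[{"offset": [-0.02,0,0],"yaw": 0,"claw": 1},{"offset": [-0.04,0,0],"yaw": 0,"claw": 1}]'

```text
time: 17.5
ee_pos: [0.5736, 0.0277, 0.068]
tcp_rot: [-180.0, 0.0, -175.0]
wrist_force: [-1.5, 0.2, -0.7]
opening: 0.0078
grasp_force: 118.7
```

```bash
python3 - <<'E'
from chk import *
im,d,c,o=hold('w10'); print(o['wrist_force'],o['torque']); side('s10')
E
```

```text
17.5 [0.5736 0.0277 0.068 ] [-180.      0.   -174.97] tail x 0.0673
pitch 1.53 top z at grip -0.0059 yaw -0.36 y0 0.0002
[-1.54323157  0.23012719 -0.68482282] [-0.02506244  0.23648959  0.01852305]
biscuit n 48 x 0.6992 0.7574 y 0.0203 0.0937 z 0.0206
slope deg x,y [1.3 0.3]
```

servo_tool --rows '[{"offset": [-0.03,0,0],"yaw": 0,"claw": 1},{"offset": [-0.06,0,0],"yaw": 0,"claw": 1}]'

```text
time: 17.85
ee_pos: [0.5796, 0.0283, 0.068]
tcp_rot: [180.0, -0.0, -175.0]
wrist_force: [-1.1, -0.0, 0.0]
opening: 0.0078
grasp_force: 118.8
```

servo_tool --rows '[{"offset": [-0.03,0,0],"yaw": 0,"claw": 1},{"offset": [-0.06,0,0],"yaw": 0,"claw": 1}]'

```text
time: 18.1
ee_pos: [0.5856, 0.0288, 0.068]
tcp_rot: [180.0, -0.0, -175.0]
wrist_force: [-0.8, -0.3, -0.8]
opening: 0.008
grasp_force: 118.8
```

```bash
python3 - <<'E'
from chk import *
im,d,c,o=hold('w11'); print(o['wrist_force'],o['torque']); side('s11')
S=camera_info('side')['cam_to_world'];z=np.load('s11.npz');d=z['d']
for v in range(166,192,3):
    q=bydepth([(u,v) for u in range(308,340,3)],d,S,'side'); print(v,[(a,b,h) for a,b,h in (q*1000).round(0).astype(int).tolist() if 5<h<60])
E
```

```text
18.1 [0.5856 0.0288 0.068 ] [ 180.     -0.   -174.97] tail x 0.0673
pitch 1.6 top z at grip -0.006 yaw -0.36 y0 0.0002
[-0.84149796 -0.33614159 -0.82956819] [0.00266437 0.24724308 0.00127545]
biscuit n 47 x 0.6986 0.7552 y 0.0236 0.0908 z 0.0206
slope deg x,y [ 0.7 -0.9]
166 [(723, 123, 13), (753, 115, 6), (754, 91, 20)]
169 [(687, 120, 11), (727, 76, 22), (740, 69, 21)]
172 [(663, 109, 9), (701, 89, 6), (700, 60, 25), (718, 62, 16)]
175 [(651, 89, 8), (676, 76, 7), (701, 62, 6), (702, 37, 21)]
178 [(617, 32, 41), (651, 62, 8), (663, 54, 8), (675, 47, 8)]
181 [(616, 59, 6), (626, 21, 28), (649, 32, 11), (661, 25, 10), (676, 22, 6)]
184 [(651, 10, 7), (675, -5, 6)]
187 [(591, 17, 9), (604, 13, 7), (616, 6, 6), (637, -12, 10)]
190 [(582, 3, 6), (591, -8, 9), (650, -43, 8)]
```

The biscuit stopped with its near edge at x≈0.699, so its far edge (0.799) is against the bar. The blade is now about 24 mm under it with little force. I'll keep sliding.

servo_tool --rows '[{"offset": [-0.04,0,0],"yaw": 0,"claw": 1},{"offset": [-0.08,0,0],"yaw": 0,"claw": 1},{"offset": [-0.12,0,0],"yaw": 0,"claw": 1},{"offset": [-0.16,0,0],"yaw": 0,"claw": 1},{"offset": [-0.2,0,0],"yaw": 0,"claw": 1}]'

```text
time: 18.82
ee_pos: [0.6056, 0.0306, 0.068]
tcp_rot: [-180.0, -0.0, -175.0]
wrist_force: [-1.6, 0.6, 0.2]
opening: 0.0083
grasp_force: 118.9
```

servo_tool --rows '[{"offset": [-0.04,0,0],"yaw": 0,"claw": 1},{"offset": [-0.08,0,0],"yaw": 0,"claw": 1},{"offset": [-0.12,0,0],"yaw": 0,"claw": 1},{"offset": [-0.16,0,0],"yaw": 0,"claw": 1},{"offset": [-0.2,0,0],"yaw": 0,"claw": 1}]'

```text
time: 19.45
ee_pos: [0.6255, 0.0323, 0.068]
tcp_rot: [-180.0, -0.0, -175.0]
wrist_force: [-1.5, -0.8, -0.5]
opening: 0.0081
grasp_force: 118.9
```

servo_tool --rows '[{"offset": [-0.04,0,0],"yaw": 0,"claw": 1},{"offset": [-0.08,0,0],"yaw": 0,"claw": 1},{"offset": [-0.12,0,0],"yaw": 0,"claw": 1},{"offset": [-0.16,0,0],"yaw": 0,"claw": 1},{"offset": [-0.2,0,0],"yaw": 0,"claw": 1}]'

```text
time: 20.08
ee_pos: [0.6453, 0.0341, 0.068]
tcp_rot: [-180.0, -0.0, -175.0]
wrist_force: [-1.9, -0.0, -0.1]
opening: 0.0078
grasp_force: 118.9
```

servo_tool --rows '[{"offset": [-0.02,0,0],"yaw": 0,"claw": 1},{"offset": [-0.04,0,0],"yaw": 0,"claw": 1}]'

```text
time: 20.32
ee_pos: [0.6493, 0.0344, 0.068]
tcp_rot: [-180.0, -0.0, -175.0]
wrist_force: [-1.5, -0.7, -0.4]
opening: 0.0078
grasp_force: 118.7
```

```bash
python3 - <<'E'
from chk import *
im,d,c,o=hold('w12'); print(o['wrist_force'],o['torque']); side('s12')
E
```

```text
20.325 [0.6493 0.0344 0.068 ] [-180.     -0.   -174.97] tail x 0.0673
pitch 1.65 top z at grip -0.006 yaw -0.39 y0 0.0002
[-1.51997585 -0.65045562 -0.43715214] [-0.06651261  0.4306783  -0.01274164]
biscuit n 35 x 0.7023 0.7531 y 0.0225 0.0849 z 0.0255
slope deg x,y [ 0.2 -0.9]
```

servo_tool --rows '[{"offset": [-0.02,0,0],"yaw": 0,"claw": 1},{"offset": [-0.04,0,0],"yaw": 0,"claw": 1}]'

```text
time: 20.68
ee_pos: [0.6531, 0.0347, 0.0681]
tcp_rot: [-180.0, -0.0, -175.0]
wrist_force: [-2.4, -0.5, 0.6]
opening: 0.0081
grasp_force: 118.9
```

servo_tool --rows '[{"offset": [-0.02,0,0],"yaw": 0,"claw": 1},{"offset": [-0.03,0,0],"yaw": 0,"claw": 1}]'

```text
time: 20.92
ee_pos: [0.6561, 0.035, 0.068]
tcp_rot: [180.0, -0.0, -175.0]
wrist_force: [-4.3, 0.3, 0.7]
opening: 0.0076
grasp_force: 119.1
```

servo_tool --rows '[{"offset": [0.01,0,0],"yaw": 0,"claw": 1},{"offset": [0.02,0,-0.01],"yaw": 0,"claw": 1},{"offset": [0.02,0,-0.03],"yaw": 0,"claw": 1},{"offset": [0.02,0,-0.06],"yaw": 0,"claw": 1},{"offset": [0.02,0,-0.1],"yaw": 0,"claw": 1},{"offset": [0.02,0,-0.1],"yaw": 0,"claw": 1}]'

```text
time: 21.68
ee_pos: [0.6542, 0.0348, 0.0785]
tcp_rot: [-180.0, 0.0, -175.0]
wrist_force: [-0.6, -0.2, -1.8]
opening: 0.0077
grasp_force: 118.2
```

```bash
python3 - <<'E'
from chk import *
im,d,c,o=hold('w13'); print(o['wrist_force'],o['torque']); side('s13')
E
```

```text
21.675 [0.6542 0.0348 0.0785] [-1.8000e+02  2.0000e-02 -1.7497e+02] tail x 0.0681
pitch -1.84 top z at grip -0.0064 yaw -0.28 y0 0.0001
[-0.60105611 -0.16998178 -1.77876012] [-0.03767134  0.35202494  0.03350111]
biscuit n 31 x 0.7036 0.7521 y 0.0242 0.0808 z 0.0305
slope deg x,y [-3.4 -3.1]
```

servo_tool --rows '[{"offset": [0,0,-0.04],"yaw": 0,"claw": 1},{"offset": [0,0,-0.1],"yaw": 0,"claw": 1},{"offset": [0,0,-0.18],"yaw": 0,"claw": 1},{"offset": [0,0,-0.26],"yaw": 0,"claw": 1},{"offset": [0,0,-0.34],"yaw": 0,"claw": 1},{"offset": [0,0,-0.4],"yaw": 0,"claw": 1},{"offset": [0,0,-0.42],"yaw": 0,"claw": 1},{"offset": [0,0,-0.42],"yaw": 0,"claw": 1}]'

```text
time: 22.78
ee_pos: [0.6542, 0.0349, 0.12]
tcp_rot: [180.0, 0.0, -175.0]
wrist_force: [0.4, 0.4, -2.7]
opening: 0.0077
grasp_force: 118.8
```

```bash
python3 - <<'E'
from chk import *
im,d,c,o=hold('w14'); print(o['wrist_force'],o['torque']); im,d=side('s14')
S=camera_info('side')['cam_to_world']
for v in range(148,186,3):
    q=bydepth([(u,v) for u in range(305,345,3)],d,S,'side'); print(v,[(a,b,h) for a,b,h in (q*1000).round(0).astype(int).tolist() if 5<h<90 and a>600])
# rack corners, side image
b=np.load('side0.npz')['im']
E
```

```text
22.775 [0.6542 0.0349 0.12  ] [ 180.      0.   -174.97] tail x 0.0682
pitch -2.68 top z at grip -0.0065 yaw -0.23 y0 0.0001
[ 0.41453298  0.42708365 -2.68252892] [0.02170907 0.20253299 0.04234107]
biscuit n 29 x 0.7052 0.7421 y 0.0292 0.066 z 0.0663
slope deg x,y [-2.8 -2. ]
148 [(843, 224, 20), (855, 215, 21), (893, 215, 8)]
151 [(751, 254, 17), (827, 202, 20), (843, 197, 17), (865, 202, 6), (898, 167, 14)]
154 [(741, 238, 11), (806, 197, 12), (814, 181, 18), (830, 178, 14)]
157 [(781, 187, 8), (792, 175, 11), (807, 170, 8)]
160 [(745, 78, 67), (758, 72, 66), (769, 62, 67)]
163 [(720, 66, 66), (731, 57, 67), (742, 48, 68)]
166 [(722, 121, 14), (688, 41, 76), (707, 46, 65), (716, 34, 70)]
169 [(702, 117, 6), (712, 106, 9), (727, 102, 6), (698, 31, 61), (710, 25, 60)]
172 [(650, 115, 10), (665, 112, 6), (702, 89, 6), (712, 79, 8), (726, 74, 6)]
175 [(640, 99, 6), (652, 91, 7), (663, 82, 8), (698, 57, 10)]
178 [(651, 62, 8)]
181 [(604, 66, 7), (625, 47, 10), (639, 43, 7), (685, 11, 9)]
184 [(615, 30, 9), (650, 9, 8)]
```

The biscuit is lifted, with its top at z≈0.067 and its near edge still at x≈0.70, so it has not slipped on the blade. Next I locate the rack.

```bash
python3 - <<'E'
from h import *
S=camera_info('side')['cam_to_world']; z=np.load('side0.npz')
P=[(221.8,157.6),(259.1,144.8),(276.4,163),(237.9,176)]
w=onplane(P,.004,S,'side'); print(w.round(3)); print('centre',w.mean(0))
for a,b in ((0,1),(1,2),(2,3),(3,0)): v=w[b]-w[a]; print(np.linalg.norm(v).round(3),np.degrees(np.arctan2(v[1],v[0])).round(1))
z0=np.load('w0.npz'); print('w0 corner(348,253),(397,348)',onplane([(348,253),(397,348),(240,292)],.004,z0['c']).round(3))
print('cup',bydepth([(295,150),(290,148),(301,152)],z['d'],S,'side').round(3))
E
```

```text
[[0.349 0.459 0.004]
 [0.56  0.468 0.004]
 [0.56  0.271 0.004]
 [0.357 0.272 0.004]]
centre [0.45622848 0.36762143 0.004     ]
0.211 2.5
0.198 -89.9
0.203 179.5
0.187 92.3
w0 corner(348,253),(397,348) [[0.35  0.48  0.004]
 [0.556 0.484 0.004]
 [0.346 0.31  0.004]]
cup [[0.68  0.295 0.025]
 [0.652 0.294 0.048]
 [0.691 0.251 0.034]]
```

servo_tool --rows '[{"offset": [0.023,0.031,-0.04],"yaw": 0,"claw": 1},{"offset": [0.068,0.094,-0.11],"yaw": 0,"claw": 1},{"offset": [0.136,0.188,-0.2],"yaw": 0,"claw": 1},{"offset": [0.226,0.314,-0.3],"yaw": 0,"claw": 1},{"offset": [0.328,0.455,-0.39],"yaw": 0,"claw": 1},{"offset": [0.44,0.612,-0.46],"yaw": 0,"claw": 1},{"offset": [0.565,0.785,-0.5],"yaw": 0,"claw": 1}]'

```text
time: 23.75
ee_pos: [0.59, 0.1093, 0.1706]
tcp_rot: [180.0, 0.0, -175.0]
wrist_force: [0.2, 0.3, -2.6]
opening: 0.0076
grasp_force: 119.0
```

servo_tool --rows '[{"offset": [0.113,0.157,0],"yaw": 0,"claw": 1},{"offset": [0.226,0.314,0],"yaw": 0,"claw": 1},{"offset": [0.339,0.471,0],"yaw": 0,"claw": 1},{"offset": [0.452,0.628,0],"yaw": 0,"claw": 1},{"offset": [0.565,0.785,0],"yaw": 0,"claw": 1}]'

```text
time: 24.38
ee_pos: [0.527, 0.1823, 0.1699]
tcp_rot: [180.0, -0.0, -175.0]
wrist_force: [0.3, 0.1, -1.7]
opening: 0.0077
grasp_force: 118.6
```

servo_tool --rows '[{"offset": [0.113,0.157,0],"yaw": 0,"claw": 1},{"offset": [0.226,0.314,0],"yaw": 0,"claw": 1},{"offset": [0.339,0.471,0],"yaw": 0,"claw": 1},{"offset": [0.452,0.628,0],"yaw": 0,"claw": 1},{"offset": [0.565,0.785,0],"yaw": 0,"claw": 1}]'

```text
time: 25.0
ee_pos: [0.4638, 0.2556, 0.1701]
tcp_rot: [180.0, 0.0, -175.0]
wrist_force: [0.5, 0.0, -3.0]
opening: 0.008
grasp_force: 118.6
```

servo_tool --rows '[{"offset": [0.11,0.15,0],"yaw": -0.005,"claw": 1},{"offset": [0.21,0.29,0],"yaw": -0.015,"claw": 1},{"offset": [0.3,0.41,0],"yaw": -0.03,"claw": 1},{"offset": [0.38,0.52,0],"yaw": -0.05,"claw": 1},{"offset": [0.44,0.61,0],"yaw": -0.07,"claw": 1},{"offset": [0.49,0.68,0],"yaw": -0.09,"claw": 1},{"offset": [0.53,0.735,0],"yaw": -0.11,"claw": 1},{"offset": [0.555,0.77,0],"yaw": -0.13,"claw": 1},{"offset": [0.565,0.785,0],"yaw": -0.15,"claw": 1},{"offset": [0.565,0.785,0],"yaw": -0.17,"claw": 1},{"offset": [0.565,0.785,0],"yaw": -0.185,"claw": 1},{"offset": [0.565,0.785,0],"yaw": -0.194,"claw": 1}]'

```text
time: 26.5
ee_pos: [0.4014, 0.328, 0.17]
tcp_rot: [-180.0, -0.0, -139.9]
wrist_force: [0.2, -0.8, -1.7]
opening: 0.0075
grasp_force: 118.6
```

```bash
cat > chk2.py <<'E'
from hold import *
def rackside(tag,x0=215,x1=310,y0=120,y1=185):
    im,d=camera('side'); np.savez(tag+'.npz',im=im,d=d); S=camera_info('side')['cam_to_world']
    m=cv2.inRange(cv2.cvtColor(im,cv2.COLOR_RGB2HSV),(8,110,60),(22,255,255)); roi=np.zeros_like(m); roi[y0:y1,x0:x1]=255
    m=cv2.morphologyEx(m&roi,cv2.MORPH_OPEN,np.ones((3,3))); n,l,s,_=cv2.connectedComponentsWithStats(m); k=1+s[1:,4].argmax(); print('box',s[k])
    ys,xs=np.where(l==k); px=np.c_[xs,ys]; q=bydepth(px,d,S,'side'); z=np.median(q[:,2]); g=abs(q[:,2]-z)<.008; q=q[g]
    (cx,cy),r=cv2.minEnclosingCircle(q[:,:2].astype(np.float32)); A=np.c_[q[:,:2]-q[:,:2].mean(0),np.ones(len(q))]; a=np.linalg.lstsq(A,q[:,2],rcond=None)[0]
    print('circle',round(cx,4),round(cy,4),round(r,4),'z',z.round(4),'slope',np.degrees(a[:2]).round(1)); return im,d
E
python3 - <<'E'
from chk2 import *
im,d,c,o=hold('w15'); print(o['wrist_force'],o['torque']); rackside('s15')
E
```

```text
26.5 [0.4014 0.328  0.17  ] [-179.99   -0.   -139.9 ] tail x 0.0682
pitch -2.72 top z at grip -0.0066 yaw -0.27 y0 0.0001
[ 0.21843355 -0.81525776 -1.72892477] [-0.14706114  0.2086972   0.03529497]
box [242 134  17  10 137]
circle 0.4807 0.3908 0.0495 z 0.1128 slope [-4.2 -1.4]
```

The biscuit is flat on the blade over the rack, centred at (0.481,0.391), with a full circle of r=49.5 mm visible. Now I lower it.

servo_tool --rows '[{"offset": [0,0,0.04],"yaw": 0,"claw": 1},{"offset": [0,0,0.12],"yaw": 0,"claw": 1},{"offset": [0,0,0.24],"yaw": 0,"claw": 1},{"offset": [0,0,0.38],"yaw": 0,"claw": 1},{"offset": [0,0,0.52],"yaw": 0,"claw": 1},{"offset": [0,0,0.65],"yaw": 0,"claw": 1},{"offset": [0,0,0.76],"yaw": 0,"claw": 1},{"offset": [0,0,0.84],"yaw": 0,"claw": 1},{"offset": [0,0,0.9],"yaw": 0,"claw": 1},{"offset": [0,0,0.94],"yaw": 0,"claw": 1},{"offset": [0,0,0.95],"yaw": 0,"claw": 1}]'

```text
time: 27.98
ee_pos: [0.4016, 0.3279, 0.0751]
tcp_rot: [-180.0, 0.0, -140.1]
wrist_force: [-1.1, -0.5, -2.0]
opening: 0.0078
grasp_force: 121.2
```

servo_tool --rows '[{"offset": [0,0,0.02],"yaw": 0,"claw": 1},{"offset": [0,0,0.04],"yaw": 0,"claw": 1},{"offset": [0,0,0.04],"yaw": 0,"claw": 1}]'

```text
time: 28.35
ee_pos: [0.4016, 0.3279, 0.071]
tcp_rot: [-180.0, 0.0, -140.1]
wrist_force: [0.1, -0.8, -2.4]
opening: 0.0077
grasp_force: 122.9
```

servo_tool --rows '[{"offset": [0,0,0.02],"yaw": 0,"claw": 1},{"offset": [0,0,0.03],"yaw": 0,"claw": 1},{"offset": [0,0,0.03],"yaw": 0,"claw": 1}]'

```text
time: 28.72
ee_pos: [0.4015, 0.3278, 0.068]
tcp_rot: [180.0, -0.0, -140.1]
wrist_force: [0.3, 0.2, -1.2]
opening: 0.0078
grasp_force: 123.7
```

```bash
python3 - <<'E'
from chk2 import *
im,d,c,o=hold('w16'); print(o['wrist_force'],o['torque']); rackside('s16')
E
```

```text
28.725 [0.4015 0.3278 0.068 ] [ 180.     -0.   -140.05] tail x 0.0673
pitch 0.89 top z at grip -0.0059 yaw -0.37 y0 0.0002
[ 0.26690341  0.21585697 -1.22401054] [-0.17401512  0.09558633  0.01037828]
box [244 148  18  12 156]
circle 0.4832 0.3945 0.0496 z 0.0195 slope [-1.2  0.9]
```

servo_tool --rows '[{"offset": [0.55,0,0],"yaw": 0,"claw": 1},{"offset": [1,0,0],"yaw": 0,"claw": 1}]'

```text
time: 29.08
ee_pos: [0.3238, 0.2628, 0.0676]
tcp_rot: [180.0, -0.0, -140.1]
wrist_force: [-0.3, 0.6, -0.4]
opening: 0.0079
grasp_force: 123.7
```

servo_tool --rows '[{"offset": [0.2,0,0],"yaw": 0,"claw": 1},{"offset": [0.25,0,0],"yaw": 0,"claw": 1},{"offset": [0.25,0,0],"yaw": 0,"claw": 1}]'

```text
time: 29.45
ee_pos: [0.3061, 0.2479, 0.0683]
tcp_rot: [-180.0, 0.0, -140.1]
wrist_force: [-0.2, -1.2, -0.7]
opening: 0.0076
grasp_force: 123.7
```

```bash
python3 - <<'E'
from chk2 import *
im,d,c,o=hold('w17'); print(o['wrist_force'],o['torque']); im,d=rackside('s17')
cv2.imwrite('pics/s17.png',cv2.resize(im[110:220,190:330,::-1],None,fx=5,fy=5,interpolation=cv2.INTER_CUBIC))
E
```

```text
29.45 [0.3061 0.2479 0.0683] [-1.8000e+02  5.0000e-02 -1.4006e+02] tail x 0.0674
pitch 0.73 top z at grip -0.006 yaw -0.4 y0 0.0002
[-0.22131577 -1.24615415 -0.69985443] [-0.14528892  0.17886573  0.00892055]
box [234 159  19  12 184]
circle 0.4111 0.3315 0.0502 z 0.0195 slope [-1.3 -0.7]
```

View pics/s17.png

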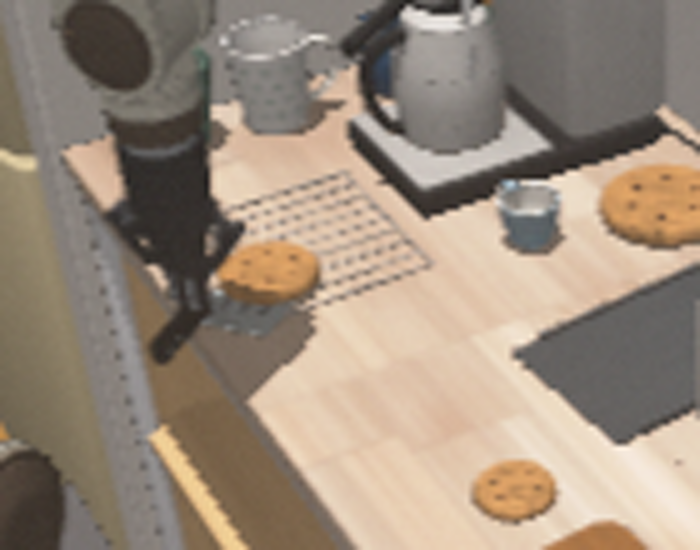

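The view shows the biscuit at about (268,272) on the rack's near part. The pull shifted it about 29 mm forward on the blade, so its centre is now at the tip, but it also dragged back. I'll carry it forward slowly, then pull fast again.

servo_tool --rows '[{"offset": [-0.04,0,0],"yaw": 0,"claw": 1},{"offset": [-0.1,0,0],"yaw": 0,"claw": 1},{"offset": [-0.18,0,0],"yaw": 0,"claw": 1},{"offset": [-0.28,0,0],"yaw": 0,"claw": 1},{"offset": [-0.4,0,0],"yaw": 0,"claw": 1},{"offset": [-0.54,0,0],"yaw": 0,"claw": 1},{"offset": [-0.69,0,0],"yaw": 0,"claw": 1},{"offset": [-0.85,0,0],"yaw": 0,"claw": 1},{"offset": [-0.24,0,0],"yaw": 0,"claw": 1},{"offset": [0.3,0,0],"yaw": 0,"claw": 1},{"offset": [0.45,0,0],"yaw": 0,"claw": 1}]'

```text
time: 30.92
ee_pos: [0.2701, 0.2178, 0.068]
tcp_rot: [180.0, -0.0, -140.1]
wrist_force: [0.9, 1.0, -1.1]
opening: 0.0076
grasp_force: 123.7
```

```bash
python3 - <<'E'
from chk2 import *
im,d,c,o=hold('w18'); print(o['wrist_force'],o['torque']); im,d=rackside('s18')
E
```

```text
30.925 [0.2701 0.2178 0.068 ] [ 1.8000e+02 -1.0000e-02 -1.4006e+02] tail x 0.0673
pitch 0.99 top z at grip -0.006 yaw -0.38 y0 0.0002
[ 0.87827981  0.96645923 -1.12717933] [ 0.05001901 -0.06521374 -0.0062395 ]
box [242 149  19  12 180]
circle 0.4806 0.3888 0.0535 z 0.0178 slope [-0.8  0.1]
```

The biscuit is off the blade and lies flat on the rack at (0.481,0.389), top at z=0.018, wholly within the rack. Now I return the turner to the board.

servo_tool --rows '[{"offset": [0,0,-0.3],"yaw": 0,"claw": 1},{"offset": [0,0,-0.7],"yaw": 0,"claw": 1},{"offset": [0,0,-1],"yaw": 0,"claw": 1}]'

```text
time: 31.4
ee_pos: [0.2724, 0.2197, 0.1697]
tcp_rot: [-180.0, 0.1, -140.1]
wrist_force: [0.2, 0.6, -2.9]
opening: 0.0078
grasp_force: 122.7
```

servo_tool --rows '[{"offset": [0.15,-0.3,-0.2],"yaw": 0,"claw": 1},{"offset": [0.423,-0.879,-0.4],"yaw": 0,"claw": 1}]'

```text
time: 31.65
ee_pos: [0.2955, 0.1288, 0.2076]
tcp_rot: [-180.0, 0.1, -139.8]
wrist_force: [1.2, 0.2, -2.0]
opening: 0.0074
grasp_force: 122.7
```

servo_tool --rows '[{"offset": [0.212,-0.44,0],"yaw": 0,"claw": 1},{"offset": [0.423,-0.879,0],"yaw": 0,"claw": 1}]'

```text
time: 31.9
ee_pos: [0.3197, 0.0324, 0.2072]
tcp_rot: [-179.9, 0.1, -140.0]
wrist_force: [1.0, -0.2, -2.3]
opening: 0.0072
grasp_force: 122.6
```

servo_tool --rows '[{"offset": [0.212,-0.44,0],"yaw": 0,"claw": 1},{"offset": [0.423,-0.879,0],"yaw": 0,"claw": 1}]'

```text
time: 32.15
ee_pos: [0.3436, -0.0628, 0.207]
tcp_rot: [-179.9, 0.0, -140.1]
wrist_force: [1.6, 0.8, -1.7]
opening: 0.0078
grasp_force: 122.5
```

servo_tool --rows '[{"offset": [0.212,-0.44,0],"yaw": 0,"claw": 1},{"offset": [0.423,-0.879,0],"yaw": 0,"claw": 1}]'

```text
time: 32.4
ee_pos: [0.3676, -0.1577, 0.2067]
tcp_rot: [-180.0, 0.0, -140.1]
wrist_force: [0.8, 1.3, -1.7]
opening: 0.0074
grasp_force: 122.6
```

servo_tool --rows '[{"offset": [0.212,-0.44,0],"yaw": 0,"claw": 1},{"offset": [0.423,-0.879,0],"yaw": 0,"claw": 1}]'

```text
time: 32.65
ee_pos: [0.3915, -0.2525, 0.2064]
tcp_rot: [-180.0, 0.0, -140.1]
wrist_force: [1.0, 0.8, -1.6]
opening: 0.0078
grasp_force: 122.6
```

servo_tool --rows '[{"offset": [0.212,-0.44,0],"yaw": -0.04,"claw": 1},{"offset": [0.35,-0.75,0],"yaw": -0.09,"claw": 1},{"offset": [0.423,-0.879,0],"yaw": -0.14,"claw": 1},{"offset": [0.423,-0.879,0],"yaw": -0.19,"claw": 1},{"offset": [0.423,-0.879,0],"yaw": -0.228,"claw": 1},{"offset": [0.423,-0.879,0],"yaw": -0.228,"claw": 1},{"offset": [0.423,-0.879,0],"yaw": -0.228,"claw": 1}]'

```text
time: 33.52
ee_pos: [0.4147, -0.3448, 0.2063]
tcp_rot: [180.0, 0.0, -99.2]
wrist_force: [0.9, -0.3, -2.9]
opening: 0.0075
grasp_force: 122.5
```

servo_tool --rows '[{"offset": [0.04,0,0.3],"yaw": 0,"claw": 1},{"offset": [0.04,0,0.65],"yaw": 0,"claw": 1},{"offset": [0.04,0,0.95],"yaw": 0,"claw": 1},{"offset": [0.04,0,1],"yaw": 0,"claw": 1}]'

```text
time: 34.02
ee_pos: [0.4128, -0.3477, 0.1047]
tcp_rot: [179.8, 0.1, -99.1]
wrist_force: [0.5, 0.0, -1.9]
opening: 0.0077
grasp_force: 122.1
```

servo_tool --rows '[{"offset": [0,0,0.07],"yaw": 0,"claw": 1},{"offset": [0,0,0.14],"yaw": 0,"claw": 1},{"offset": [0,0,0.19],"yaw": 0,"claw": 1},{"offset": [0,0,0.22],"yaw": 0,"claw": 1},{"offset": [0,0,0.235],"yaw": 0,"claw": 1},{"offset": [0,0,0.245],"yaw": 0,"claw": 1},{"offset": [0,0,0.245],"yaw": 0,"claw": 1}]'

```text
time: 34.9
ee_pos: [0.4135, -0.3484, 0.0823]
tcp_rot: [-180.0, -0.0, -99.0]
wrist_force: [-0.2, 0.2, -0.5]
opening: 0.0081
grasp_force: 124.0
```

servo_tool --rows '[{"offset": [0,0,0.01],"yaw": 0,"claw": 1},{"offset": [0,0,0.01],"yaw": 0,"claw": 0.75},{"offset": [0,0,0.01],"yaw": 0,"claw": 0.6},{"offset": [0,0,0.01],"yaw": 0,"claw": 0.4},{"offset": [0,0,0.01],"yaw": 0,"claw": 0.25},{"offset": [0,0,0.01],"yaw": 0,"claw": 0.2},{"offset": [0,0,0.01],"yaw": 0,"claw": 0.2}]' --squeeze 30

```text
time: 35.78
ee_pos: [0.4135, -0.3483, 0.0812]
tcp_rot: [180.0, 0.0, -99.0]
wrist_force: [0.9, -1.4, 0.1]
opening: 0.0684
grasp_force: 0.0
```

servo_tool --rows '[{"offset": [0,0,-0.15],"yaw": 0,"claw": 0.2},{"offset": [0,0,-0.5],"yaw": 0,"claw": 0.2},{"offset": [0,0,-1],"yaw": 0,"claw": 0.2},{"offset": [0,0,-1],"yaw": 0,"claw": 0.2}]'

```text
time: 36.28
ee_pos: [0.4148, -0.3495, 0.1864]
tcp_rot: [-179.6, -0.2, -99.0]
wrist_force: [0.4, 0.5, 0.0]
opening: 0.0685
grasp_force: 0.0
```

```bash
python3 - <<'E'
from chk2 import *
im,d,c,o=snap('w20'); print(o['time'],o['ee_pos'],o['wrist_force'])
yy,xx=np.mgrid[0:330,280:370]; px=np.c_[xx.ravel(),yy.ravel()]
q=bydepth(px,d,c); ok=(q[:,2]>0.075)&(q[:,2]<.095)&(im[px[:,1],px[:,0]].max(1)<110); P=px[ok]; h=q[ok]
rr=[r for r in range(0,330,15) if (P[:,1]==r).sum()>5]
for r in rr: x=P[P[:,1]==r,0]; print(r,x.min(),x.max(),onplane([(x.mean(),r)],.087,c)[0,:2].round(4),np.median(h[P[:,1]==r,2]).round(4))
im,d=rackside('s20')
E
```

```text
36.275 [ 0.41481701 -0.34949292  0.18644848] [0.4347633  0.47207721 0.02396823]
120 318 333 [ 0.4036 -0.4129] 0.0863
135 316 335 [ 0.4055 -0.401 ] 0.0869
150 316 335 [ 0.4073 -0.3891] 0.0866
165 317 335 [ 0.4088 -0.3769] 0.0868
180 317 335 [ 0.4108 -0.3646] 0.0867
195 317 335 [ 0.4127 -0.3519] 0.0866
210 317 335 [ 0.4148 -0.3389] 0.0866
box [243 149  18  12 177]
circle 0.4739 0.3882 0.0539 z 0.0177 slope [0.9 1. ]
```

The turner stands upright on the board, with its handle top level at z=0.087 as it was at the start. The biscuit lies flat on the rack. Handing in.

```bash
python3 -c "
from workcell import *
print(job_done())"
```

```text
the job is handed in; nothing more can be done
None
```

I handed the job in at about 36 s: the biscuit lies flat, same side up and wholly on the cooling rack, and the turner stands upright with its blade on the board, though the first pull to free the blade dragged the biscuit about 96 mm back across the rack and it took a second.

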